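# Check the glued picture frame for square with a slide rule and ease it true

### The job

The glue in the picture frame is still soft: with the slide rule, hooked over the outside of the near left corner and drawn out until its foot seats in the inside far right corner, measure that diagonal, pausing a moment to read it, then measure the other one the same way from the near right corner, touching so lightly that the frame is not shifted yet. Compare the two and, if they differ, gently ease the far corner of the shorter diagonal outwards until they agree to about 3 mm. Then stand the rule back along the cork mat on its hook and foot, and leave everything else on the sideboard where it is.

Things in the scene. Friction and masses are not known exactly. Their poses are not given: they have to be found in the camera images.
- frame: Dark wooden picture frame lying flat, 240 mm long, 192 to 208 mm deep (it differs), rails 20 mm wide, 18 mm thick. Origin: centre of the underside of its near long rail, which is fixed; x to the far rail, y left along it. Behind its middle stands a hold-down (100 mm long, 31 mm out, 36 mm tall). When square, the inside far corners are at x 162 to 178, y +100 and -100 mm.
- near_left (a point): Outside near left corner of the frame (fixed), half-way up; frame axes. The short rails turn stiffly about pivots in the near corners (frame x 0, y +110 and -110 mm), by up to 5.4 degrees either way at the start: the far rail, 172 to 188 mm away (centre lines) and always parallel to the near one, is then up to 17 mm too far left or right, which makes one diagonal longer.
- near_right (a point): Outside near right corner of the frame (fixed), half-way up its thickness; frame axes. The soft glue holds the far corners against about 6.5 N along a diagonal (5 N sideways, along the far rail), then gives slowly and stays where it is left. More than 25 N on the frame would spoil the joints.
- grip (a point): Centre of the slide rule's black grip sleeve: 36 mm long (x), 26 mm wide (y: pinch here), 40 mm tall, centre 42 mm above the feet. x runs along the rule from hook to foot. The sleeve slides on a yellow bar (20 mm wide, underside 24 mm above the feet) and carries the foot, always 80 mm ahead of the sleeve centre. Whole rule 0.22 kg. Held by the sleeve, it measures with its feet just off the table.
- hook (a point): Middle of the inner face (towards the foot) of the flat steel hook plate fixed to the end of the rule's bar, 9 mm above its lower edge. Plate 40 mm wide, 5 mm thick, reaching 24 mm below the bar. x along the rule to the foot, y across, z up. Shut, the hook face is 150 mm behind the sleeve centre.
- foot (a point): On the axis of the rule's foot, an upright steel pin 10 mm in diameter, 9 mm above its lower end, which is level with the hook's lower edge. Seated in an inside far corner, its axis is 5 mm from both rails.
- slide (a joint): How far the rule is drawn out: 0 (shut) to 0.09 m. Hook face to far side of the foot measures 235 mm plus this. A spring (2 N shut, 4 N fully out) draws hook and foot together, so it shuts by itself and keeps the hook on the corner while the sleeve is drawn away. A diagonal of the squared frame (outside near to inside far corner) reads about 277 to 288 mm.
- mat: cork mat 300 x 140 x 4 mm lying on the sideboard, where the rule stands on its hook and foot along the mat; origin at the centre of its underside, x along its length
- barrel: red ceramic biscuit barrel, 132 mm wide, 176 mm tall; not to be moved; origin at the centre of its underside
- mill: steel pepper mill, 54 mm wide, 150 mm tall; not to be moved; origin at the centre of its underside
- can: green plastic toy watering can, 90 mm wide and 95 mm tall, with a spout and a handle; not to be moved; origin at the centre of its underside
- tealight: empty glass tealight holder, 64 mm wide, 50 mm tall; not to be moved; origin at the centre of its underside
- tripod_head: aluminium tripod ball head with a red locking lever, 54 mm wide, 84 mm tall; not to be moved; origin at the centre of its underside
- glue: white glue bottle with a red cap, 44 mm wide, 110 mm tall; not to be moved; origin at the centre of its underside
Not all that is in view belongs to the job. What is shaped like the part that bears grip but orange is not meant.

How it is judged:
By the outcome, as a careful person would: the job done as asked, in the order asked, and still so for the second after the job is handed in, with the robot touching nothing.
It also fails if it takes over 72 s, if anything falls off the work surface, if the arm or the gripper's body presses on something with over 40 N, if the wrist force passes 120 N, or if a joint passes its speed limit or range.

### The arm

A 7-joint arm with a two-finger parallel gripper is mounted at the origin on the work surface. World frame = base frame: x ahead of the robot, y to its left, z up, the work surface at z = 0. Lengths are in m, angles in rad, forces in N, time in s.
With the tool pointing down it reaches from about 0.35 to 0.9 m from the base axis. Payload 7.2 kg.
Tool frame: the origin (TCP) lies between the finger pads; the fingertips stand 25 mm ahead of it and the grasp point (between the pads) lies 6 mm ahead of it; z points along the fingers, y is the direction in which the jaws open and shut (so a half turn about z gives the same grasp; the last joint's range is limited). The gripper opens to 88 mm and grips with 3 to 60 N. Pads are 20 mm wide; open, the fingers measure 115 mm over their backs; the gripper's body (75 mm by 178 mm) begins 61 mm behind the grasp point.
Start: joints at [-1.237, 0.411, -0.013, 1.596, 0.006, 1.134, -0.082], TCP at [0.244, 0.575, 0.248] pointing down, gripper open.
Joint ranges: [-2.95, 2.95], [-0.29, 1.99], [-1.47, 1.44], [0.14, 2.54], [-1.03, 4.17], [0.13, 1.85], [-2.86, 2.86]. Speed limits (rad/s): [2.39, 2.39, 3.01, 3.01, 3.14, 3.14, 3.14].

### API

Orientations are given as a unit quaternion [x, y, z, w].
In Python, from workcell import read_state, camera, get_calibration, hand_in gives the robot as it stands.
- The arm moves only by the shell command python3 -m inch 'ROWS' [FORCE]. ROWS is JSON, a list of rows, each a list of 7 numbers: the finger opening in mm, from 0 to 87.8, then the shift along the tool's x, y, z in mm, then the turn, a rotation vector about the tool's x, y, z in rad. In form: [[hand, dx, dy, dz, ax, ay, az], ...]. A call has 1 to 8 rows; each row is the pose to reach, as a shift and turn from the pose commanded when the call began, along the tool's axes at that moment; what a row does not reach only later rows make up. A row lasts 1/10 s, in which the tool goes at most 50 mm and 8.59 degrees, less where a joint would pass 70% of its speed; a pose out of reach is approached as far as the arm can. A call with a gripper value outside its range is refused whole. The fingers move at their own pace and stop on an object; FORCE is the grip in N (left out, the last holds). Time passes only in rows, so rows that repeat a pose let the fingers close. It gives the time, the measured TCP pose, the force and the opening at its end, in the units of the state.
- read_state(): the state, without advancing time (a new reading comes with each control period).
- camera(name): name is "scene" or "side" or "wrist"; returns the picture (400x640x3 uint8, red, green, blue); there is no depth.
- get_calibration(name): a dict with "fx", "fy", "cx", "cy" (pixels), "eye" and "orientation" of the camera in the world. Camera axes: x right, y down, z forward; pixel columns grow to the right and rows downward; lengths in m; the calibration is good to about 2 mm. A picture is of the moment at which its call begins: read the wrist's pose just before it. get_calibration takes no time and is no camera call; for the wrist camera it gives the pose at the moment of the call.
- hand_in(): hands the job in, once; it reports no verdict.
The state is a dict: "t": time; "joint_pos": joint angles; "qd": joint speeds; "joint_efforts": joint torques, N m; "position": TCP position; "tool_rot": TCP orientation; "ft_force": force on the tool from outside, world axes, zero at the start; "ft_torque": the same for the moment, N m; "width": finger opening in m.
Only numpy, scipy, OpenCV 4.12 (cv2) and the standard library are available. Lean on these libraries where they do the work, as an engineer would, in place of code of your own. Each camera call takes 0.05 s, during which the arm holds its last target.

## Working session

There is one attempt and no reset: what is moved stays moved. The work goes in short steps, Python scripts to look and compute and a shell command to move; the robot and the scene stay as the last step left them, time stands still between calls to the robot, and variables do not carry over. Pictures are saved under pics/ and viewed, and the job is handed in when it is done.

```bash
ls -la; mkdir -p pics; cat > look.py <<'E'
import sys,cv2
from workcell import *
def snap(name,fn):
    im=camera(name); cv2.imwrite('pics/'+fn,cv2.cvtColor(im,cv2.COLOR_RGB2BGR)); return im
E
python3 - <<'E'
from look import *
s=read_state(); print(s)
for n in ['scene','side','wrist']:
    print(n,get_calibration(n)); snap(n,n+'0.png')
E
```

```text
total 12
drwxr-xr-x  3 agent agent 4096 Dec  7 06:53 .
drwxr-xr-x 23 root  root  4096 Dec  7 06:53 ..
drwxr-xr-x  2 agent agent 4096 Dec  7 06:53 pics
{'t': 0.0, 'joint_pos': array([-1.23720551,  0.41191064, -0.01271032,  1.5970609 ,  0.00562621,
        1.13432483, -0.0821865 ]), 'qd': array([-8.77710505e-05, -1.17893835e-03,  5.32442402e-04, -5.11862730e-04,
        1.30076537e-03, -2.25892167e-04, -2.73819685e-04]), 'joint_efforts': array([-8.80002699e-05, -5.87950301e+01,  6.41805902e-01, -2.91068012e+01,
       -5.38400654e-02,  1.84648472e-02,  1.57405457e-04]), 'position': array([0.24427288, 0.574759  , 0.24679549]), 'tool_rot': array([ 1.99523339e-01,  9.79892720e-01, -8.28507604e-04, -9.56886422e-05]), 'ft_force': array([ 0.71022445, -0.35498467,  0.25756047]), 'ft_torque': array([ 0.07607012,  0.01170581, -0.01982529]), 'width': 0.08776116904879534}
scene {'fx': 393.38046593872605, 'fy': 393.38046593872605, 'cx': 318.2755994681329, 'cy': 197.0819896415596, 'eye': array([1.29689758, 0.45086839, 0.83099578]), 'orientation': array([ 0.39425905,  0.81935599, -0.37231617, -0.18600066])}
side {'fx': 453.26613731408014, 'fy': 453.26613731408014, 'cx': 318.24146861675797, 'cy': 194.84846281771868, 'eye': array([ 0.04388953, -1.10173202,  0.86299819]), 'orientation': array([ 0.86725452, -0.19973016,  0.11316223, -0.4417825 ])}
wrist {'fx': 351.38784467101664, 'fy': 351.38784467101664, 'cx': 320.63546555963427, 'cy': 205.8055559237387, 'eye': array([0.16938206, 0.60644693, 0.38480377]), 'orientation': array([0.82455779, 0.54580245, 0.08195458, 0.12444914])}
```

View pics/scene0.png

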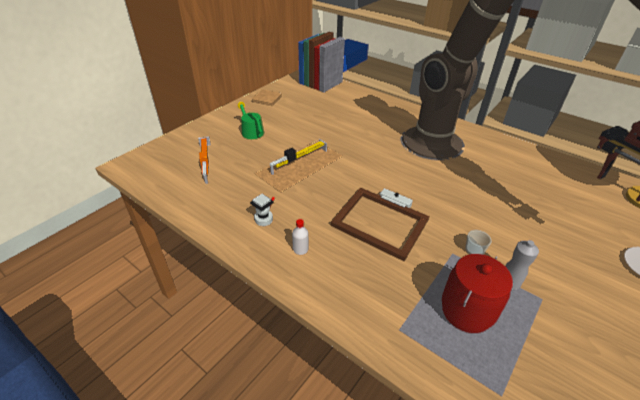

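View pics/side0.png

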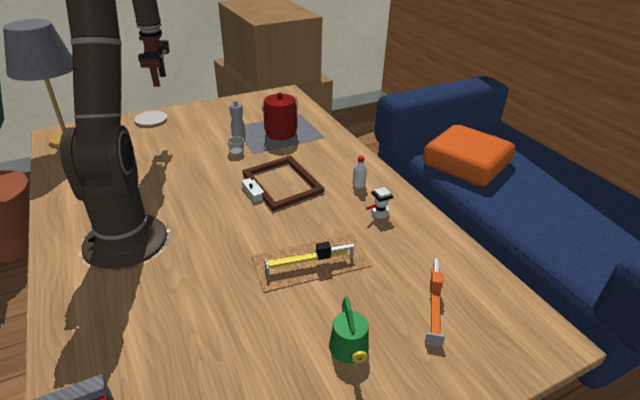

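View pics/wrist0.png

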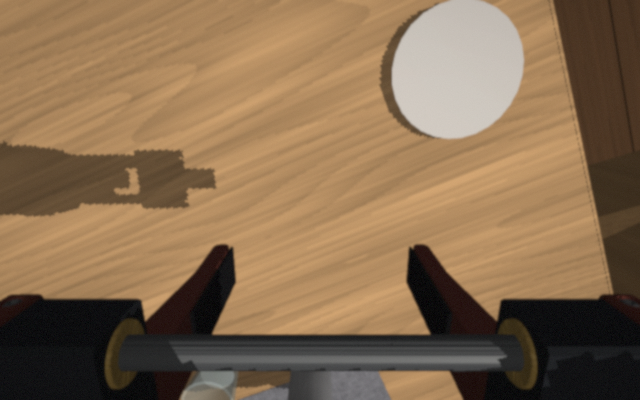

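```bash
cat >> look.py <<'E'
import numpy as np
from scipy.spatial.transform import Rotation as R
def ray(cal,u,v):
    d=np.array([(u-cal['cx'])/cal['fx'],(v-cal['cy'])/cal['fy'],1.]); return R.from_quat(cal['orientation']).apply(d)
def topl(cal,u,v,z):
    d=ray(cal,u,v); e=np.array(cal['eye']); return e+d*(z-e[2])/d[2]
def proj(cal,p):
    q=R.from_quat(cal['orientation']).inv().apply(np.atleast_2d(p)-cal['eye']); return np.c_[cal['fx']*q[:,0]/q[:,2]+cal['cx'],cal['fy']*q[:,1]/q[:,2]+cal['cy']]
def crop(src,box,k,fn):
    im=cv2.imread('pics/'+src); x0,y0,x1,y1=box; c=cv2.resize(im[y0:y1,x0:x1],None,fx=k,fy=k,interpolation=cv2.INTER_CUBIC); cv2.imwrite('pics/'+fn,c)
E
python3 - <<'E'
from look import *
crop('scene0.png',(255,130,345,200),8,'c1.png')
crop('side0.png',(245,230,375,295),6,'c2.png')
crop('scene0.png',(320,175,440,265),6,'c3.png')
crop('side0.png',(230,145,340,215),7,'c4.png')
E
```

```text
(no output)
```

View pics/c1.png

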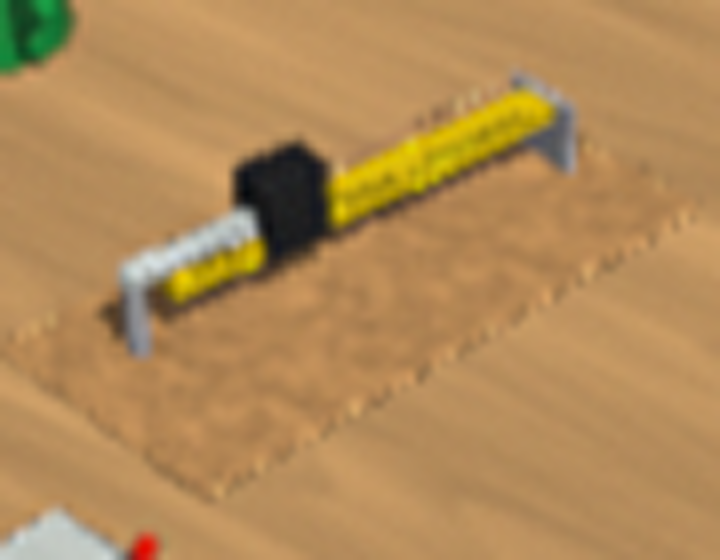

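View pics/c2.png

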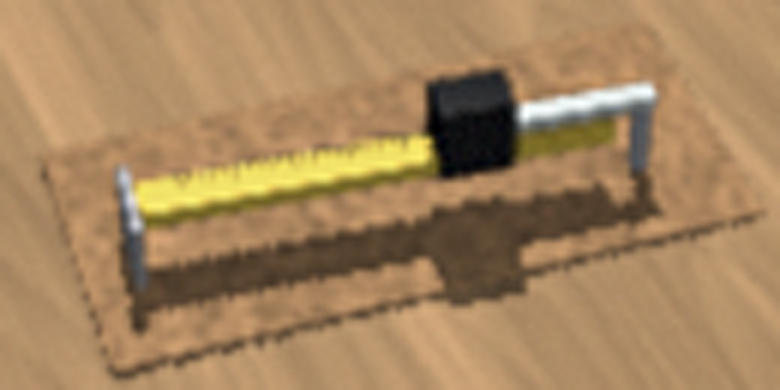

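View pics/c3.png

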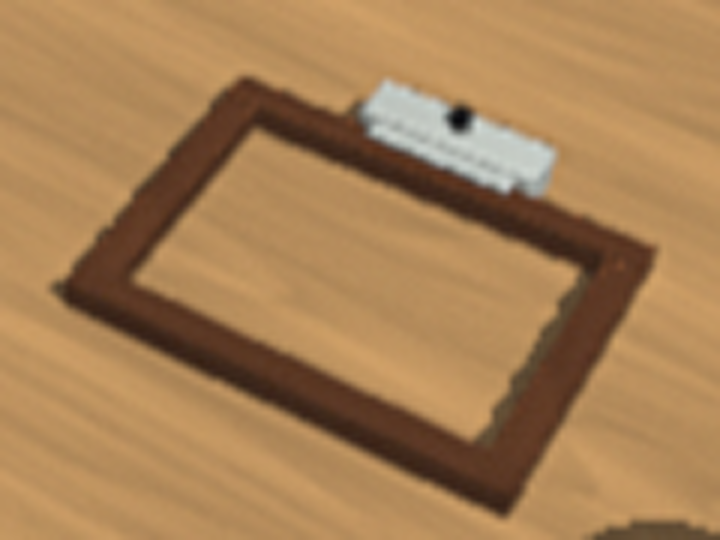

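View pics/c4.png

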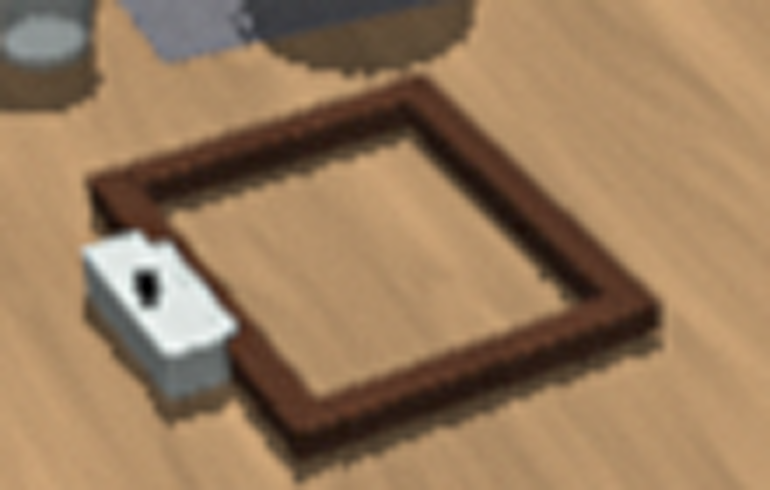

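```bash
python3 - <<'E'
from look import *
sc=get_calibration('scene'); sd=get_calibration('side')
def tri(a,b):
    A=[];
    d1=ray(sc,*a);d1/=np.linalg.norm(d1);d2=ray(sd,*b);d2/=np.linalg.norm(d2)
    M=np.zeros((3,3));r=np.zeros(3)
    for d,e in((d1,sc['eye']),(d2,sd['eye'])):
        P=np.eye(3)-np.outer(d,d);M+=P;r+=P@e
    return np.linalg.solve(M,r)
c1=lambda x,y:(255+x/8,130+y/8); c2=lambda x,y:(245+x/6,230+y/6); c3=lambda x,y:(320+x/6,175+y/6); c4=lambda x,y:(230+x/7,145+y/7)
f=dict(NR=(c3(245,78),c4(300,432)),NL=(c3(655,250),c4(92,180)),FL=(c3(505,497),c4(420,80)),FR=(c3(65,287),c4(655,305)),
 iFR=(c3(133,278),c4(598,293)),iFL=(c3(475,438),c4(413,118)),
)
np.set_printoptions(precision=4,suppress=True)
for k,(a,b) in f.items(): print(k,topl(sc,*a,.018),topl(sd,*b,.018),tri(a,b))
r=dict(hookL=(c1(570,168),c2(140,285)), hooktop=(c1(565,100),c2(122,172)),footbot=(c1(138,352),c2(640,168)),sleevetop=(c1(293,155),c2(470,83)),foottop=(c1(130,268),c2(645,92)))
for k,(a,b) in r.items(): print(k,tri(a,b),a,b)
print('mat scene',[topl(sc,*c1(*p),.004) for p in((215,495),(0,345),(700,215))])
print('mat side',[topl(sd,*c2(*p),.004) for p in((120,372),(765,212),(645,28),(45,160))])
E
```

```text
NR [ 0.4298 -0.0461  0.018 ] [ 0.4289 -0.0555  0.018 ] [ 0.4291 -0.0489  0.0148]
NL [0.4133 0.1888 0.018 ] [0.413  0.1767 0.018 ] [0.4132 0.1865 0.0144]
FL [0.6031 0.2089 0.018 ] [0.5967 0.1969 0.018 ] [0.5998 0.2068 0.0126]
FR [ 0.6202 -0.0251  0.018 ] [ 0.6146 -0.0345  0.018 ] [ 0.6172 -0.0281  0.0135]
iFR [ 0.5941 -0.0029  0.018 ] [ 0.5948 -0.0146  0.018 ] [ 0.595  -0.0064  0.0146]
iFL [0.5805 0.1809 0.018 ] [0.5785 0.1642 0.018 ] [0.5802 0.1773 0.0126]
hookL [ 0.31   -0.291  -0.0102] (326.25, 151.0) (268.3333333333333, 277.5)
hooktop [ 0.3173 -0.2795  0.0399] (325.625, 142.5) (265.3333333333333, 258.6666666666667)
footbot [ 0.5434 -0.3385  0.0007] (272.25, 174.0) (351.6666666666667, 258.0)
sleevetop [ 0.4629 -0.3189  0.0683] (291.625, 149.375) (323.3333333333333, 243.83333333333334)
foottop [ 0.5438 -0.3377  0.0461] (271.25, 163.5) (352.5, 245.33333333333334)
mat scene [array([ 0.5942, -0.2439,  0.004 ]), array([ 0.5781, -0.3835,  0.004 ]), array([ 0.3077, -0.2062,  0.004 ])]
mat side [array([ 0.2866, -0.3561,  0.004 ]), array([ 0.5797, -0.3915,  0.004 ]), array([ 0.594 , -0.2599,  0.004 ]), array([ 0.3017, -0.2231,  0.004 ])]
```

```bash
python3 - <<'E'
from look import *
np.set_printoptions(precision=3,suppress=True)
sc=get_calibration('scene'); sd=get_calibration('side')
for n,a,b in [('glue',(300,249),(359,185)),('tripod',(263,220),(380,216)),('tealight',(478,248),(236,153)),('mill',(514,284),(238,141)),('barrel',(473,318),(281,133)),('can',(253,135),(350,353)),('orange',(204,178),(435,338))]:
    print(n,topl(sc,*a,0)[:2],topl(sd,*b,0)[:2])
E
```

```text
glue [ 0.743 -0.04 ] [ 0.745 -0.043]
tripod [ 0.724 -0.202] [ 0.717 -0.216]
tealight [0.424 0.349] [0.436 0.331]
mill [0.487 0.469] [0.472 0.415]
barrel [0.65  0.424] [0.649 0.407]
can [ 0.404 -0.57 ] [ 0.392 -0.598]
orange [ 0.703 -0.502] [ 0.587 -0.648]
```

```bash
cat >> look.py <<'E'
def go(p,yawdeg,s=None,ref=None):
    """shift(mm)/turn in tool axes to bring TCP to p, tool x at yaw, z down; from the measured pose"""
    s=s or read_state(); q=R.from_quat(s['tool_rot']) 
    y=np.radians(yawdeg); x=np.array([np.cos(y),np.sin(y),0]); Rt=np.c_[x,[x[1],-x[0],0],[0,0,-1]]
    d=q.inv().apply(np.array(p)-s['position'])*1000
    rv=(q.inv()*R.from_matrix(Rt)).as_rotvec()
    print('rows shift mm',d.round(1),'turn',rv.round(4))
def tyaw(s=None):
    s=s or read_state(); x=R.from_quat(s['tool_rot']).apply([1,0,0]); return np.degrees(np.arctan2(x[1],x[0]))
E
python3 - <<'E'
from look import *
np.set_printoptions(precision=3,suppress=True)
s=read_state(); w=get_calibration('wrist'); q=R.from_quat(s['tool_rot'])
print(tyaw(), q.inv().apply(w['eye']-s['position']), q.inv().apply(ray(w,320,200)))
print(topl(w,320,200,0)-s['position'])
go((0.50,0.08,0.35),167)
go((0.40,0.08,0.35),180)
go((0.60,0.07,0.32),180)
E
```

```text
156.97719674222054 [ 0.081 -0.    -0.138] [-0.279 -0.001  0.96 ]
[ 0.028 -0.013 -0.247]
rows shift mm [-428.8 -355.6 -102.5] turn [-0.001  0.    -0.175]
rows shift mm [-336.8 -394.7 -102.5] turn [-0.001 -0.    -0.402]
rows shift mm [-524.8 -325.7  -72.5] turn [-0.001 -0.    -0.402]
```

```bash
python3 -m inch '[[87,-480,-340,-53,0,0,-0.25],[87,-480,-340,-53,0,0,-0.25],[87,-480,-340,-53,0,0,-0.25],[87,-480,-340,-53,0,0,-0.25],[87,-480,-340,-53,0,0,-0.25],[87,-480,-340,-53,0,0,-0.25],[87,-480,-340,-53,0,0,-0.25],[87,-480,-340,-53,0,0,-0.25]]' 30; python3 - <<'E'
from look import *
go((0.57,0.07,0.30),171)
E
```

```text
t: 0.95
position: [0.4542, 0.2342, 0.2838]
tool_rot: [0.076, 0.997, 0.0, 0.0]
ft_force: [1.5, 0.7, 0.1]
width: 0.0871
rows shift mm [-139.3 -144.8  -16.2] turn [0.0002 0.0001 0.0054]
```

```bash
python3 -m inch '[[87,-139,-145,-16,0,0,0],[87,-139,-145,-16,0,0,0],[87,-139,-145,-16,0,0,0],[87,-139,-145,-16,0,0,0],[87,-139,-145,-16,0,0,0],[87,-139,-145,-16,0,0,0],[87,-139,-145,-16,0,0,0]]' 30; python3 - <<'E'
from look import *
s=read_state(); print(s['position'],s['qd'].round(3)); print(get_calibration('wrist'))
import pickle; pickle.dump((s,get_calibration('wrist')),open('w1.pkl','wb'))
snap('wrist','w1.png')
E
```

```text
t: 1.65
position: [0.5684, 0.0731, 0.2991]
tool_rot: [0.075, 0.997, 0.0, -0.001]
ft_force: [-0.5, 0.2, -0.9]
width: 0.087
[0.56837328 0.07309429 0.29911742] [-0.018 -0.006 -0.008  0.003  0.001 -0.001  0.001]
{'fx': 351.38784467101664, 'fy': 351.38784467101664, 'cx': 320.63546555963427, 'cy': 205.8055559237387, 'eye': array([0.48803586, 0.08489847, 0.43709473]), 'orientation': array([0.74979307, 0.64480406, 0.0971248 , 0.11227133])}
```

View pics/w1.png

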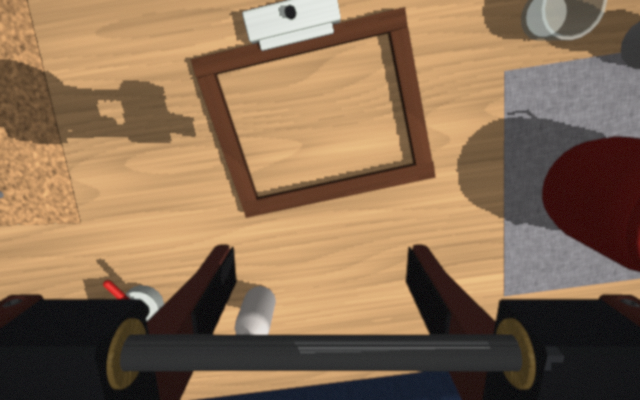

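```bash
python3 - <<'E'
from look import *
crop('w1.png',(180,0,300,110),6,'f1.png'); crop('w1.png',(340,0,450,110),6,'f2.png'); crop('w1.png',(220,150,450,225),3,'f3.png')
E
python3 - <<'E'
import cv2,numpy as np
a=[cv2.imread('pics/f%d.png'%i) for i in(1,2)]
print([x.shape for x in a])
im=cv2.imread('pics/w1.png')
out=np.zeros((600,800,3),np.uint8)
for i,(cx,cy) in enumerate([(205,65),(405,25),(250,200),(425,170)]):
    y0=max(cy-25,0);c=im[y0:y0+50,cx-33:cx+33]; out[(i//2)*300:(i//2)*300+300,(i%2)*400:(i%2)*400+396]=cv2.resize(c,(396,300),interpolation=cv2.INTER_CUBIC)
cv2.imwrite('pics/f4.png',out)
E
```

```text
[(660, 720, 3), (660, 660, 3)]
```

View pics/f4.png

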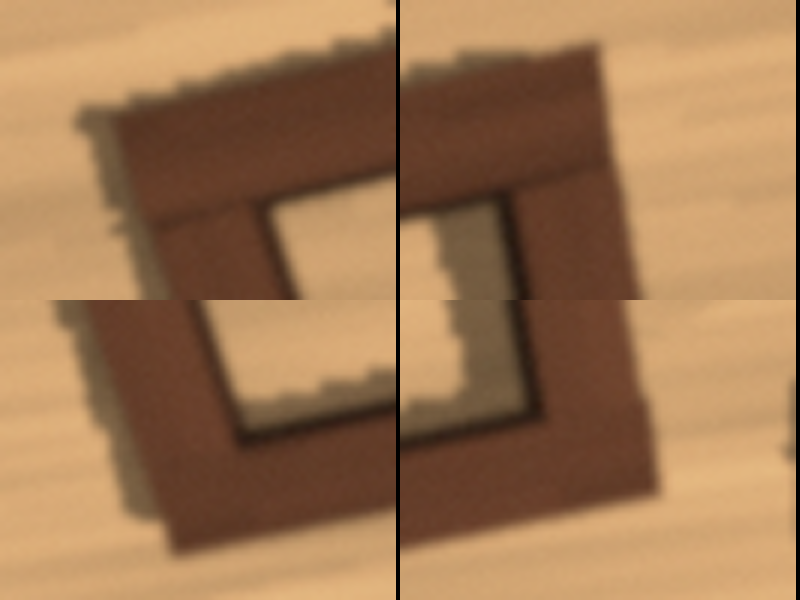

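```bash
cat > fr.py <<'E'
from look import *
import pickle
from scipy.optimize import least_squares
np.set_printoptions(precision=4,suppress=True)
s,w=pickle.load(open('w1.pkl','rb'))
P=dict(NR=(191.7,59.2),NL=(404.8,7.5),FR=(246.2,217.2),FL=(435,176.7),iFR=(257,199.2),iFL=(415.3,164.2))
W={k:topl(w,*v,.018)[:2] for k,v in P.items()}
def model(v):
    x,y,a,th,L=v; c,sn=np.cos(a),np.sin(a); T=lambda p:np.array([x+c*p[0]-sn*p[1],y+sn*p[0]+c*p[1]])
    fx,fy=L*np.cos(th),L*np.sin(th)   # far rail centre
    return dict(NR=T((-.01,-.12)),NL=T((-.01,.12)),FR=T((fx+.01,fy-.12)),FL=T((fx+.01,fy+.12)),iFR=T((fx-.01,fy-.1)),iFL=T((fx-.01,fy+.1)))
if __name__=='__main__':
    for k in W: print(k,W[k])
    r=least_squares(lambda v:np.concatenate([model(v)[k]-W[k] for k in W]),[.42,.07,.07,0,.18])
    print(r.x,np.degrees(r.x[2:4]),'s mm',1e3*r.x[4]*np.sin(r.x[3]),'res',(r.fun*1e3).round(1))
    m=model(r.x)
    pickle.dump(r.x,open('frame.pkl','wb'))
    for k in m: print(k,m[k])
    for a,b in(('NL','iFR'),('NR','iFL')): print(a,b,np.linalg.norm(m[a]-m[b]),np.degrees(np.arctan2(*(m[b]-m[a])[::-1])))
E
python3 fr.py
```

```text
NR [ 0.4263 -0.0496]
NL [0.4106 0.1875]
FR [ 0.6162 -0.029 ]
FL [0.5996 0.2092]
iFR [ 0.5951 -0.0108]
iFL [0.5806 0.1865]
[0.4285 0.0697 0.0694 0.0443 0.1705] [3.9762 2.5363] s mm 7.544756879576007 res [ 0.5 -1.2 -0.5  1.2 -0.  -1.  -0.1  0.2 -0.2 -0.7  0.3  1.5]
NR [ 0.4268 -0.0507]
NL [0.4102 0.1887]
FR [ 0.6162 -0.03  ]
FL [0.5995 0.2094]
iFR [ 0.5948 -0.0115]
iFL [0.581  0.1881]
NL iFR 0.27230283009589995 -47.30425208062305
NR iFL 0.2842326816751786 57.15960152272907
```

```bash
python3 - <<'E'
from look import *
go((0.50,-0.328,0.22),167)
E
```

```text
rows shift mm [   7.6 -407.2   79. ] turn [ 0.0004 -0.001   0.0774]
```

```bash
python3 -m inch '[[87,8,-407,0,0,0,0.077],[87,8,-407,0,0,0,0.077],[87,8,-407,0,0,0,0.077],[87,8,-407,0,0,0,0.077],[87,8,-407,79,0,0,0.077],[87,8,-407,79,0,0,0.077],[87,8,-407,79,0,0,0.077],[87,8,-407,79,0,0,0.077]]'; python3 -m inch '[[87,0,0,0,0,0,0],[87,0,0,0,0,0,0]]'; python3 - <<'E'
from look import *
import pickle
s=read_state(); print(s['position'],s['qd'].round(3),tyaw(s),s['joint_pos'].round(2)); 
pickle.dump((s,get_calibration('wrist')),open('w2.pkl','wb'))
snap('wrist','w2.png')
E
```

```text
t: 2.5
position: [0.5033, -0.3091, 0.2278]
tool_rot: [0.113, 0.994, 0.0, 0.0]
ft_force: [0.4, -0.6, 0.4]
width: 0.0866
t: 2.7
position: [0.5029, -0.3087, 0.2277]
tool_rot: [0.114, 0.993, 0.0, -0.001]
ft_force: [0.4, 0.3, 0.6]
width: 0.087
[ 0.5028935  -0.30869631  0.22768184] [-0.037 -0.019 -0.028 -0.007 -0.004  0.005 -0.007] 166.8628025027416 [ 0.14  0.39  0.43  1.73 -0.18  1.07  1.98]
```

View pics/w2.png

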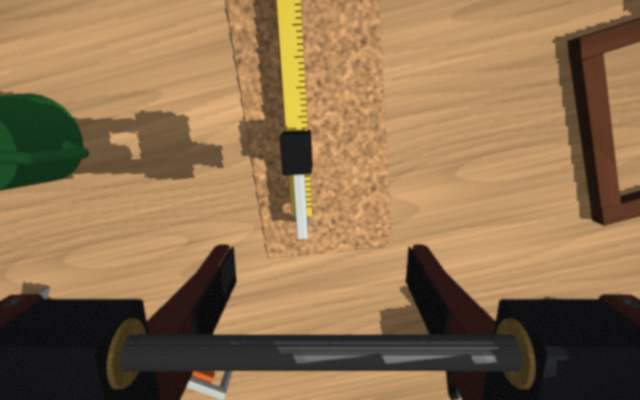

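```bash
python3 - <<'E'
from look import *
crop('w2.png',(250,115,350,250),4.4,'r1.png')
crop('w2.png',(215,0,395,135),4.4,'r2.png')
E
```

```text
(no output)
```

View pics/r1.png

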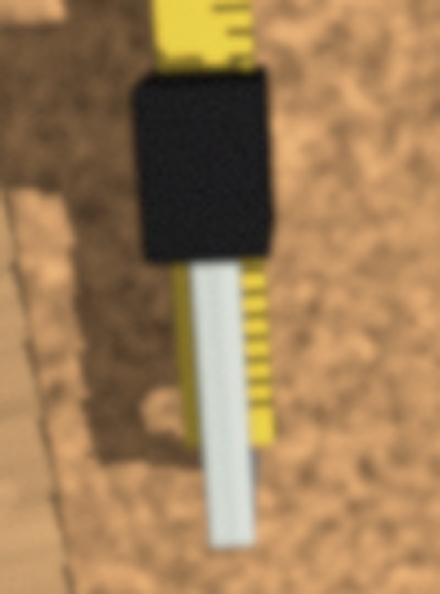

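View pics/r2.png

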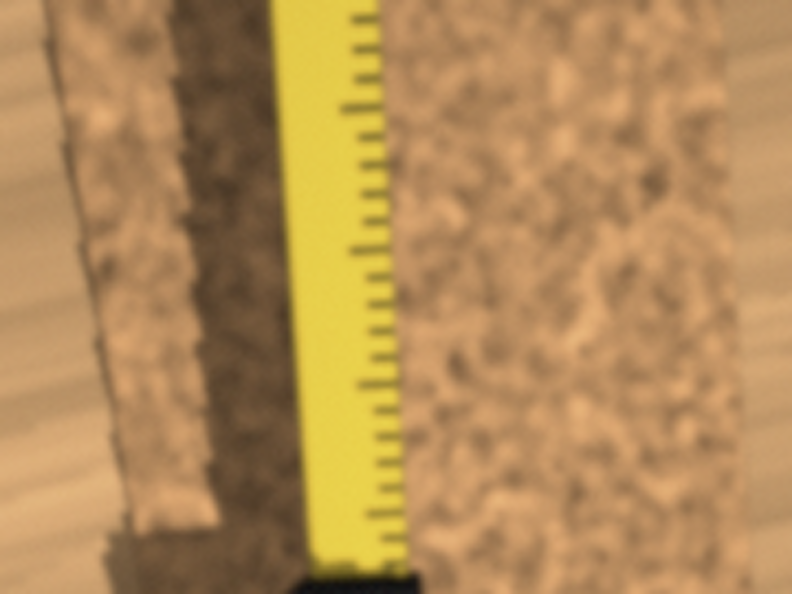

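```bash
python3 - <<'E'
from look import *
import pickle
np.set_printoptions(precision=4,suppress=True)
s,w=pickle.load(open('w2.pkl','rb')); print(w['eye'])
c=lambda x,y:(250+x/4.4,115+y/4.4); d=lambda x,y:(215+x/4.4,y/4.4)
for n,p,z in [('sl',c(146,260),.066),('sr',c(268,255),.066),('tl',c(135,85),.066),('tr',c(268,72),.066),('tipL',c(210,547),.05),('tipR',c(254,545),.05),('armL',c(190,262),.05),('armR',c(240,262),.05),
 ('b1L',d(272,0),.04),('b1R',d(380,0),.04),('b2L',d(310,550),.04),('b2R',d(406,550),.04)]:
    print(n,topl(w,*p,z))
m=np.array([topl(w,*p,.004) for p in [(228,0),(267,256),(387,246),(381,0)]]);print(m)
E
```

```text
[ 0.4237 -0.2907  0.3657]
sl [ 0.478  -0.3363  0.066 ]
sr [ 0.4825 -0.3126  0.066 ]
tl [ 0.4446 -0.3296  0.066 ]
tr [ 0.448  -0.3043  0.066 ]
tipL [ 0.5462 -0.3416  0.05  ]
tipR [ 0.5479 -0.332   0.05  ]
armL [ 0.4833 -0.3299  0.05  ]
armR [ 0.4857 -0.3198  0.05  ]
b1L [ 0.3407 -0.3079  0.04  ]
b1R [ 0.3453 -0.2882  0.04  ]
b2L [ 0.4394 -0.3266  0.04  ]
b2R [ 0.4439 -0.3074  0.04  ]
[[ 0.3214 -0.3531  0.004 ]
 [ 0.5758 -0.3876  0.004 ]
 [ 0.5945 -0.2539  0.004 ]
 [ 0.3531 -0.2172  0.004 ]]
```

```bash
python3 - <<'E'
from look import *
go((0.4633,-0.3207,0.0525),169)
E
```

```text
rows shift mm [ 36.4 -22.1 175.6] turn [ 0.0012 -0.0003 -0.035 ]
```

```bash
python3 -m inch '[[87,36,-22,50,0,0,-0.035],[87,36,-22,100,0,0,-0.035],[87,36,-22,130,0,0,-0.035],[87,36,-22,130,0,0,-0.035],[87,36,-22,130,0,0,-0.035]]'; python3 - <<'E'
from look import *
s=read_state();print(s['position'],tyaw())
go((0.4633,-0.3207,0.0525),169)
E
```

```text
t: 3.25
position: [0.4644, -0.3211, 0.0992]
tool_rot: [0.095, 0.995, 0.0, 0.0]
ft_force: [0.1, -0.6, 0.2]
width: 0.0868
[ 0.46439814 -0.32108373  0.09920794] 169.05653882841906
rows shift mm [ 1.2  0.1 46.7] turn [0.0007 0.0001 0.001 ]
```

```bash
python3 -m inch '[[87,0.5,0,25,0,0,0],[87,1,0,45,0,0,0],[87,1,0,46.5,0,0,0],[87,1,0,46.5,0,0,0]]'; python3 - <<'E'
from look import *
s=read_state();print(s['position'],tyaw())
snap('wrist','w3.png')
E
```

```text
t: 3.65
position: [0.4637, -0.3225, 0.0538]
tool_rot: [0.096, 0.995, -0.0, 0.001]
ft_force: [0.6, 0.4, -0.8]
width: 0.0871
[ 0.46371948 -0.32251752  0.05383706] 168.96252206200046
```

View pics/w3.png

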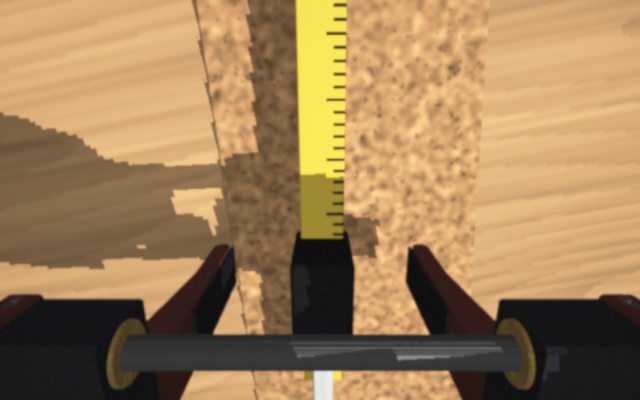

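```bash
python3 -m inch '[[20,0,0,0,0,0,0],[20,0,0,0,0,0,0],[20,0,0,0,0,0,0],[20,0,0,0,0,0,0],[20,0,0,0,0,0,0],[20,0,0,0,0,0,0],[20,0,0,0,0,0,0]]' 40; python3 - <<'E'
from look import *
s=read_state();print(s['position'],tyaw())
E
```

```text
t: 4.4
position: [0.462, -0.3225, 0.0517]
tool_rot: [0.097, 0.995, 0.0, -0.0]
ft_force: [0.2, -0.4, -0.6]
width: 0.0344
[ 0.46198204 -0.32246416  0.05166958] 168.8953877016603
```

```bash
python3 -m inch '[[20,0,0,0,0,0,0],[20,0,0,0,0,0,0],[20,0,0,0,0,0,0]]' 40; python3 -m inch '[[20,0,0,-20,0,0,0],[20,0,0,-50,0,0,0],[20,0,0,-70,0,0,0],[20,0,0,-70,0,0,0],[20,0,0,-70,0,0,0]]' 40;  python3 - <<'E'
from look import *
s=read_state();print(s['position'],tyaw(),s['ft_force'])
import pickle; pickle.dump((s,get_calibration('wrist')),open('w4.pkl','wb'))
snap('wrist','w4.png'); snap('scene','s4.png'); crop('s4.png',(240,90,360,190),6,'s4c.png')
E
```

```text
t: 4.7
position: [0.462, -0.3224, 0.0517]
tool_rot: [0.097, 0.995, 0.0, -0.0]
ft_force: [0.2, 0.3, -0.4]
width: 0.026
t: 5.2
position: [0.462, -0.3222, 0.1213]
tool_rot: [0.097, 0.995, 0.0, 0.0]
ft_force: [-0.4, -0.1, -2.3]
width: 0.0255
[ 0.46195025 -0.3221727   0.12128337] 168.91168676421063 [-0.38751847 -0.05553989 -2.30427153]
```

View pics/w4.png

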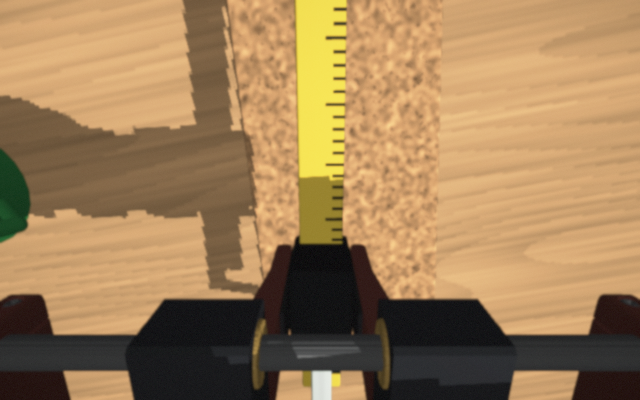

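View pics/s4c.png

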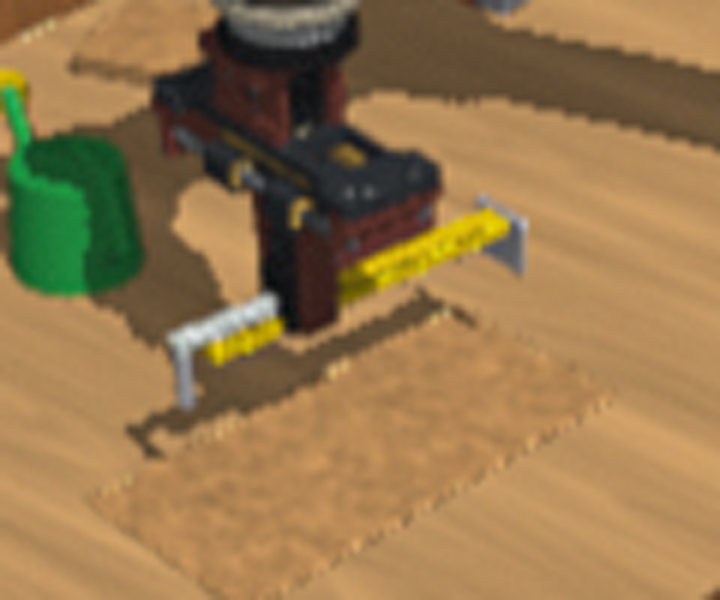

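```bash
cat > diag.py <<'E'
from fr import *
v=pickle.load(open('frame.pkl','rb'))
OFF=0.001 # sleeve centre ahead of TCP along rule
def line(side,v=v):
    x,y,a,th,L=v; c,sn=np.cos(a),np.sin(a); T=lambda p:np.array([x+c*p[0]-sn*p[1],y+sn*p[0]+c*p[1]])
    fx,fy=L*np.cos(th),L*np.sin(th)
    N=T((-.01,.12*side)); F=T((fx-.015,fy-.095*side)); d=F-N; n=np.linalg.norm(d)
    return N,F,d/n,n
def tgt(side,dist,z,v=v):
    """dist: hook-corner to sleeve centre"""
    N,F,u,n=line(side,v); p=N+u*(dist-OFF); yaw=np.degrees(np.arctan2(u[1],u[0]))+180
    return np.r_[p,z],yaw
def where(side,v=v):
    s=read_state(); N,F,u,n=line(side,v); d=s['position'][:2]-N
    f=s['ft_force'][:2]
    print('t %.2f along %.1f (sleeve) lat %.1f z %.1f yawerr %.2f  F along %.2f lat %.2f z %.2f seat_at %.1f'%(s['t'],1e3*(d@u+OFF),1e3*(u[0]*d[1]-u[1]*d[0]),1e3*s['position'][2],(tyaw(s)-np.degrees(np.arctan2(u[1],u[0]))-180+180)%360-180,f@u,u[0]*f[1]-u[1]*f[0],s['ft_force'][2],1e3*(n-.08)))
E
python3 - <<'E'
from diag import *
print(line(1),line(-1))
p,y=tgt(1,.142,.12); print(p,y); go(p,y)
E
```

```text
(array([0.4102, 0.1887]), array([ 0.5895, -0.0068]), array([ 0.676 , -0.7369]), np.float64(0.265275327968716)) (array([ 0.4268, -0.0507]), array([0.5763, 0.1827]), array([0.5392, 0.8421]), np.float64(0.2772354424407983))
[0.5055 0.0848 0.12  ] 132.5286742226245
rows shift mm [ 34.9 407.5   0.7] turn [ 0.0001 -0.0022  0.6349]
```

```bash
python3 -m inch '[[20,8,50,0,0,0,0.08],[20,15,95,0,0,0,0.16],[20,20,145,0,0,0,0.24],[20,25,195,0,0,0,0.32],[20,30,245,0,0,0,0.40],[20,33,295,0,0,0,0.48],[20,35,340,0,0,0,0.56],[20,35,380,0,0,0,0.635]]' 40;  python3 - <<'E'
from diag import *
p,y=tgt(1,.142,.12); go(p,y); where(1)
E
```

```text
t: 6.1
position: [0.5, 0.0598, 0.1206]
tool_rot: [0.403, 0.915, -0.001, -0.001]
ft_force: [1.5, 0.1, -1.8]
width: 0.0258
rows shift mm [14.7 20.9  0.6] turn [-0.0017 -0.001  -0.0019]
t 6.10 along 156.7 (sleeve) lat -20.9 z 120.6 yawerr -0.11  F along 0.99 lat 1.19 z -1.82 seat_at 185.3
```

```bash
python3 -m inch '[[20,8,12,0,0,0,0],[20,14.5,20.5,0,0,0,0],[20,14.5,20.5,10,0,0,0],[20,14.5,20.5,30,0,0,0],[20,14.5,20.5,30,0,0,0],[20,14.5,20.5,30,0,0,0]]' 40;  python3 - <<'E'
from diag import *
p,y=tgt(1,.142,.0505); go(p,y); where(1)
snap('wrist','w5.png'); snap('scene','s5.png'); crop('s5.png',(310,160,450,270),5,'s5c.png')
E
```

```text
t: 6.7
position: [0.5056, 0.0797, 0.0913]
tool_rot: [0.404, 0.915, -0.001, -0.001]
ft_force: [0.1, 0.1, -1.7]
width: 0.0258
rows shift mm [ 3.9  3.4 40.8] turn [-0.002  -0.0003 -0.0027]
t 6.70 along 145.9 (sleeve) lat -3.3 z 91.3 yawerr -0.16  F along 0.02 lat 0.16 z -1.73 seat_at 185.3
```

View pics/w5.png

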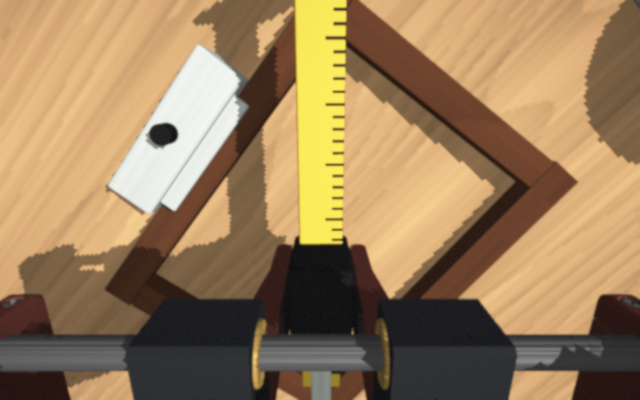

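View pics/s5c.png

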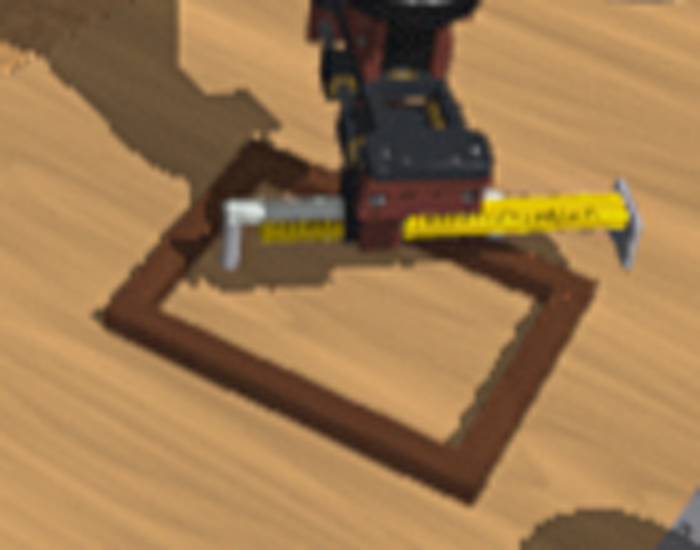

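```bash
python3 -m inch '[[20,4,3.5,0,0,0,-0.002],[20,4,3.5,8,0,0,-0.002],[20,4,3.5,8,0,0,-0.002],[20,4,3.5,8,0,0,-0.002]]' 40;  python3 - <<'E'
from diag import *
p,y=tgt(1,.142,.0505); go(p,y); where(1)
E
```

```text
t: 7.2
position: [0.5058, 0.0871, 0.0835]
tool_rot: [0.402, 0.916, -0.0, -0.0]
ft_force: [-0.6, -0.4, -2.2]
width: 0.0264
rows shift mm [-1.4 -1.8 33. ] turn [-0.0005 -0.0002  0.002 ]
t 7.20 along 140.6 (sleeve) lat 1.8 z 83.5 yawerr 0.12  F along -0.08 lat -0.72 z -2.24 seat_at 185.3
```

```bash
python3 -m inch '[[20,-1,-1.5,5,0,0,0.001],[20,-1,-1.5,15,0,0,0.001],[20,-1,-1.5,25,0,0,0.001],[20,-1,-1.5,31,0,0,0.001],[20,-1,-1.5,33,0,0,0.001],[20,-1,-1.5,33,0,0,0.001],[20,-1,-1.5,33,0,0,0.001]]' 40;  python3 - <<'E'
from diag import *
p,y=tgt(1,.142,.0505); go(p,y); where(1)
snap('wrist','w6.png'); snap('scene','s6.png'); crop('s6.png',(310,160,450,270),5,'s6c.png'); where(1)
E
```

```text
t: 7.9
position: [0.5058, 0.0852, 0.0508]
tool_rot: [0.402, 0.916, 0.0, 0.0]
ft_force: [-0.2, -1.1, -2.5]
width: 0.026
rows shift mm [-0.1 -0.5  0.3] turn [0.0001 0.0001 0.0005]
t 7.90 along 141.9 (sleeve) lat 0.5 z 50.8 yawerr 0.03  F along 0.68 lat -0.88 z -2.49 seat_at 185.3
t 8.00 along 141.8 (sleeve) lat 0.7 z 51.0 yawerr 0.04  F along -0.21 lat 0.04 z -2.28 seat_at 185.3
```

View pics/w6.png

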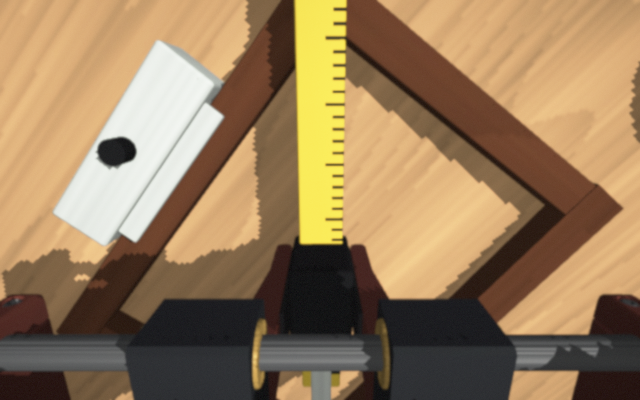

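View pics/s6c.png

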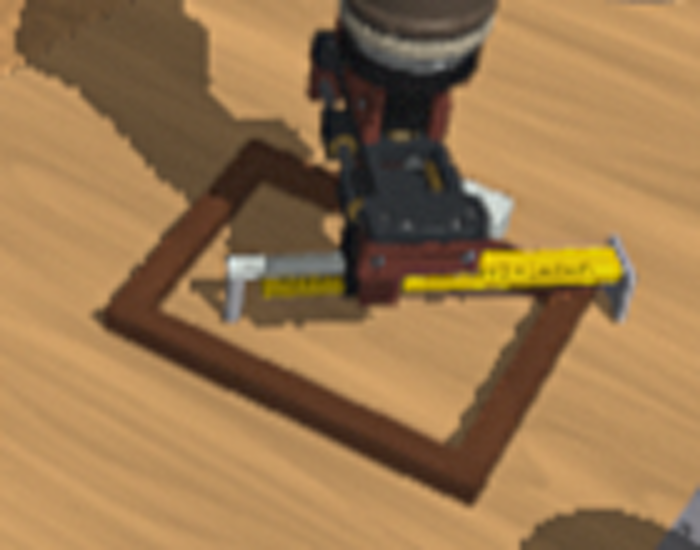

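```bash
python3 -m inch '[[20,-4,-0.5,0,0,0,0],[20,-9,-0.5,0,0,0,0],[20,-14,-0.5,0,0,0,0],[20,-19,-0.5,0,0,0,0],[20,-24,-0.5,0,0,0,0],[20,-28,-0.5,0,0,0,0],[20,-31,-0.5,0,0,0,0],[20,-31,-0.5,0,0,0,0]]' 40;  python3 - <<'E'
from diag import *
where(1); snap('wrist','w7.png'); where(1)
E
```

```text
t: 8.8
position: [0.5265, 0.0617, 0.0508]
tool_rot: [0.402, 0.915, -0.0, 0.0]
ft_force: [-1.3, 2.0, 0.0]
width: 0.0258
t 8.80 along 173.3 (sleeve) lat -0.1 z 50.8 yawerr 0.01  F along -2.35 lat 0.37 z 0.05 seat_at 185.3
t 8.85 along 173.0 (sleeve) lat -0.1 z 50.7 yawerr 0.02  F along -2.54 lat 0.50 z -1.19 seat_at 185.3
```

View pics/w7.png

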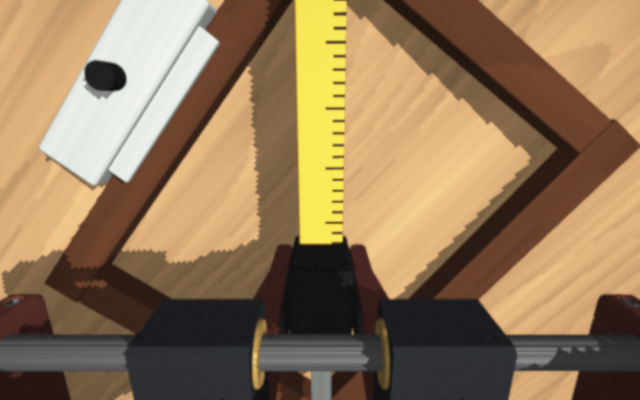

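```bash
python3 -m inch '[[20,-1.5,0,0,0,0,0],[20,-3,0,0,0,0,0],[20,-4.5,0,0,0,0,0],[20,-6,0,0,0,0,0],[20,-7,0,0,0,0,0],[20,-8,0,0,0,0,0],[20,-8,0,0,0,0,0]]' 40;  python3 - <<'E'
from diag import *
where(1)
E
```

```text
t: 9.55
position: [0.5317, 0.0561, 0.0508]
tool_rot: [0.402, 0.916, 0.0, 0.0]
ft_force: [-2.0, 1.8, -0.6]
width: 0.0258
t 9.55 along 180.9 (sleeve) lat -0.0 z 50.8 yawerr 0.03  F along -2.69 lat -0.20 z -0.58 seat_at 185.3
```

```bash
python3 -m inch '[[20,-1,0,0,0,0,0],[20,-2,0,0,0,0,0],[20,-2.5,0,0,0,0,0],[20,-2.5,0,0,0,0,0]]' 40;  python3 - <<'E'
from diag import *
where(1)
E
python3 -m inch '[[20,-0.5,0,0,0,0,0],[20,-1,0,0,0,0,0],[20,-1,0,0,0,0,0]]' 40;  python3 - <<'E'
from diag import *
where(1)
E
```

```text
t: 9.95
position: [0.5334, 0.0543, 0.0507]
tool_rot: [0.402, 0.916, 0.0, 0.0]
ft_force: [-1.3, 2.3, -1.7]
width: 0.0257
t 9.95 along 183.3 (sleeve) lat -0.1 z 50.7 yawerr 0.03  F along -2.60 lat 0.61 z -1.72 seat_at 185.3
t: 10.25
position: [0.534, 0.0536, 0.0508]
tool_rot: [0.402, 0.916, 0.0, 0.0]
ft_force: [-1.9, 2.2, 0.6]
width: 0.0259
t 10.25 along 184.3 (sleeve) lat -0.0 z 50.8 yawerr 0.04  F along -2.90 lat 0.15 z 0.64 seat_at 185.3
```

```bash
for i in 1; do python3 -m inch '[[20,-0.5,0,0,0,0,0],[20,-0.5,0,0,0,0,0]]' 40;  python3 -c 'from diag import *; where(1)'; python3 -m inch '[[20,-0.5,0,0,0,0,0],[20,-0.5,0,0,0,0,0]]' 40;  python3 -c 'from diag import *; where(1)'; done
```

```text
t: 10.45
position: [0.5344, 0.0532, 0.0508]
tool_rot: [0.402, 0.916, 0.0, 0.0]
ft_force: [-1.3, 1.9, -0.6]
width: 0.0255
t 10.45 along 184.8 (sleeve) lat -0.0 z 50.8 yawerr 0.04  F along -2.28 lat 0.26 z -0.57 seat_at 185.3
t: 10.65
position: [0.5347, 0.0529, 0.0508]
tool_rot: [0.402, 0.916, 0.0, 0.0]
ft_force: [-1.7, 2.1, -0.9]
width: 0.0256
t 10.65 along 185.3 (sleeve) lat -0.0 z 50.8 yawerr 0.04  F along -2.73 lat 0.16 z -0.90 seat_at 185.3
```

```bash
python3 - <<'E'
from diag import *
s=read_state()
import pickle; pickle.dump((s,get_calibration('wrist')),open('w8.pkl','wb'))
snap('wrist','w8.png'); snap('scene','s8.png'); crop('s8.png',(310,160,450,270),5,'s8c.png'); where(1)
E
```

```text
t 10.75 along 185.3 (sleeve) lat -0.0 z 50.7 yawerr 0.04  F along -2.41 lat 0.13 z -0.46 seat_at 185.3
```

View pics/s8c.png

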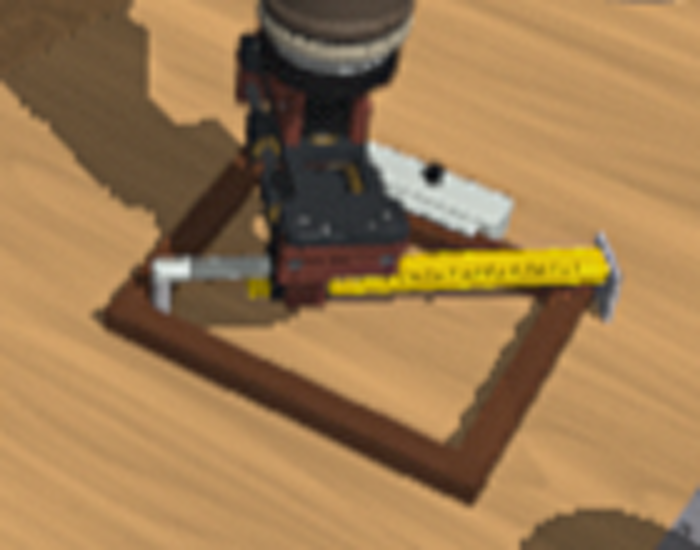

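```bash
python3 -m inch '[[20,-0.6,0,0,0,0,0],[20,-0.6,0,0,0,0,0]]' 40;  python3 -c 'from diag import *; where(1)'; python3 -m inch '[[20,-0.6,0,0,0,0,0],[20,-0.6,0,0,0,0,0]]' 40;  python3 -c 'from diag import *; where(1)'
```

```text
t: 10.95
position: [0.5349, 0.0525, 0.0507]
tool_rot: [0.402, 0.916, -0.0, -0.0]
ft_force: [-2.4, 1.9, -1.4]
width: 0.0255
t 10.95 along 185.6 (sleeve) lat -0.1 z 50.7 yawerr 0.04  F along -2.99 lat -0.52 z -1.39 seat_at 185.3
t: 11.15
position: [0.5351, 0.0522, 0.0506]
tool_rot: [0.402, 0.916, -0.0, -0.0]
ft_force: [-3.9, 3.6, -0.4]
width: 0.0254
t 11.15 along 186.0 (sleeve) lat -0.2 z 50.6 yawerr 0.04  F along -5.26 lat -0.42 z -0.43 seat_at 185.3
```

```bash
python3 -m inch '[[20,0,0,0,0,0,0],[20,0,0,0,0,0,0],[20,0,0,0,0,0,0],[20,0,0,0,0,0,0]]' 40;  python3 -c 'from diag import *; where(1)'; python3 -m inch '[[20,0,0,0,0,0,0],[20,0,0,0,0,0,0],[20,0,0,0,0,0,0],[20,0,0,0,0,0,0]]' 40; python3 - <<'E'
from diag import *
s=read_state()
pickle.dump((s,get_calibration('wrist')),open('w9.pkl','wb')); where(1)
snap('wrist','w9.png'); snap('scene','s9.png'); crop('s9.png',(310,180,410,270),7,'s9c.png'); crop('w9.png',(250,0,390,250),2.4,'w9c.png')
E
```

```text
t: 11.55
position: [0.5351, 0.0522, 0.0506]
tool_rot: [0.402, 0.916, -0.0, -0.0]
ft_force: [-3.5, 4.9, -1.6]
width: 0.0258
t 11.55 along 186.1 (sleeve) lat -0.2 z 50.6 yawerr 0.05  F along -5.95 lat 0.69 z -1.64 seat_at 185.3
t: 11.95
position: [0.5351, 0.0521, 0.0506]
tool_rot: [0.402, 0.916, -0.0, -0.0]
ft_force: [-3.8, 3.2, -1.5]
width: 0.0258
t 11.95 along 186.1 (sleeve) lat -0.2 z 50.6 yawerr 0.04  F along -4.92 lat -0.63 z -1.52 seat_at 185.3
```

View pics/s9c.png

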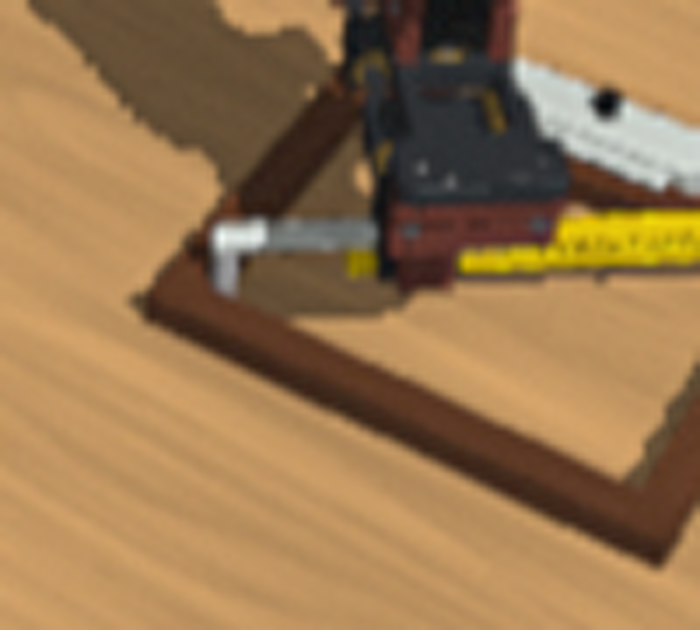

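View pics/w9.png

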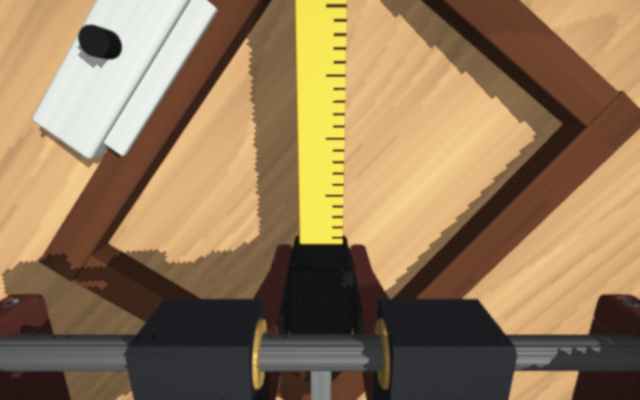

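```bash
python3 -m inch '[[20,0,0,0,0,0,0],[20,0,0,0,0,0,0],[20,0,0,0,0,0,0]]' 40; python3 - <<'E'
from diag import *
where(1); print(read_state()['joint_pos'].round(2))
p,y=tgt(1,.142,.12); go(p,y)
E
```

```text
t: 12.35
position: [0.5351, 0.0522, 0.0506]
tool_rot: [0.402, 0.916, -0.0, -0.0]
ft_force: [-3.6, 2.8, -1.3]
width: 0.0259
t 12.35 along 186.1 (sleeve) lat -0.2 z 50.6 yawerr 0.04  F along -4.51 lat -0.73 z -1.33 seat_at 185.3
[-0.51  0.55  0.42  2.   -0.36  0.66  0.89]
rows shift mm [ 44.1   0.2 -69.3] turn [-0.0004 -0.0006  0.0008]
```

```bash
python3 -m inch '[[20,5,0,0,0,0,0],[20,14,0,0,0,0,0],[20,24,0,0,0,0,0],[20,34,0,0,0,0,0],[20,41,0,0,0,0,0],[20,45,0,0,0,0,0],[20,45,0,0,0,0,0],[20,45,0,-5,0,0,0]]' 40; python3 -c 'from diag import *; where(1)'
```

```text
t: 13.15
position: [0.505, 0.0849, 0.0556]
tool_rot: [0.402, 0.916, -0.0, -0.0]
ft_force: [0.3, 0.6, -2.5]
width: 0.0258
t 13.15 along 141.6 (sleeve) lat -0.2 z 55.6 yawerr 0.04  F along -0.23 lat 0.61 z -2.54 seat_at 185.3
```

```bash
python3 -m inch '[[20,0,0,-25,0,0,0],[20,0,0,-50,0,0,0],[20,0,0,-60,0,0,0]]' 40; python3 -c '
from diag import *
where(1); p,y=tgt(-1,.142,.115); print(p,y); go(p,y)'
```

```text
t: 13.45
position: [0.5065, 0.0847, 0.1179]
tool_rot: [0.403, 0.915, 0.001, 0.001]
ft_force: [0.3, 0.7, -1.6]
width: 0.0258
t 13.45 along 142.7 (sleeve) lat 0.7 z 117.9 yawerr -0.02  F along -0.35 lat 0.72 z -1.59 seat_at 185.3
[0.5028 0.068  0.115 ] 237.36761652542486
rows shift mm [ -9.9 -14.    2.9] turn [ 0.0005  0.0038 -1.8301]
```

```bash
python3 -m inch '[[20,-2,-3,0,0,0,-0.14],[20,-4,-6,0,0,0,-0.28],[20,-6,-9,0,0,0,-0.42],[20,-8,-12,0,0,0,-0.56],[20,-10,-14,0,0,0,-0.70],[20,-10,-14,0,0,0,-0.84],[20,-10,-14,0,0,0,-0.98],[20,-10,-14,0,0,0,-1.12]]' 40; python3 -c '
from diag import *
where(-1); p,y=tgt(-1,.142,.115); print(read_state()["joint_pos"].round(2)); go(p,y)'
```

```text
t: 14.25
position: [0.5015, 0.0679, 0.1155]
tool_rot: [-0.148, 0.989, -0.0, -0.0]
ft_force: [-0.4, -0.4, -2.5]
width: 0.0261
t 14.25 along 141.2 (sleeve) lat 1.1 z 115.5 yawerr -40.33  F along -0.49 lat 0.11 z -2.45 seat_at 197.2
[-0.41  0.38  0.22  2.03 -0.12  0.75  1.75]
rows shift mm [-1.3 -0.3  0.5] turn [ 0.     -0.0001 -0.7039]
```

```bash
python3 -m inch '[[20,-1,0,0,0,0,-0.14],[20,-1,0,0,0,0,-0.28],[20,-1,0,0,0,0,-0.42],[20,-1,0,0,0,0,-0.56],[20,-1,0,0,0,0,-0.70],[20,-1,0,0,0,0,-0.704],[20,-1,0,0,0,0,-0.704],[20,-1,0,0,0,0,-0.704]]' 40; python3 -c '
from diag import *
where(-1); p,y=tgt(-1,.142,.0505); print(read_state()["joint_pos"].round(2)); go(p,y)'
```

```text
t: 15.05
position: [0.5025, 0.0684, 0.1156]
tool_rot: [-0.476, 0.879, 0.0, -0.0]
ft_force: [0.4, 0.1, -2.2]
width: 0.026
t 15.05 along 142.1 (sleeve) lat 0.6 z 115.6 yawerr -0.49  F along 0.26 lat -0.25 z -2.21 seat_at 197.2
[-0.27  0.38  0.05  2.02 -0.03  0.75  2.36]
rows shift mm [ 0.1 -0.6 65.1] turn [ 0.0001 -0.0001 -0.0086]
```

```bash
python3 -m inch '[[20,0,-0.5,20,0,0,-0.008],[20,0,-0.5,30,0,0,-0.008],[20,0,-0.5,38,0,0,-0.008],[20,0,-0.5,38,0,0,-0.008]]' 40; python3 - <<'E'
from diag import *
where(-1); p,y=tgt(-1,.142,.0505); go(p,y)
snap('scene','s10.png'); crop('s10.png',(310,160,450,270),5,'s10c.png')
E
```

```text
t: 15.45
position: [0.5021, 0.0683, 0.0767]
tool_rot: [-0.481, 0.877, 0.0, -0.001]
ft_force: [-0.6, 0.3, -2.1]
width: 0.0257
t 15.45 along 141.9 (sleeve) lat 0.8 z 76.7 yawerr 0.13  F along -0.12 lat 0.65 z -2.06 seat_at 197.2
rows shift mm [-0.1 -0.8 26.2] turn [ 0.0015 -0.0015  0.0023]
```

View pics/s10c.png

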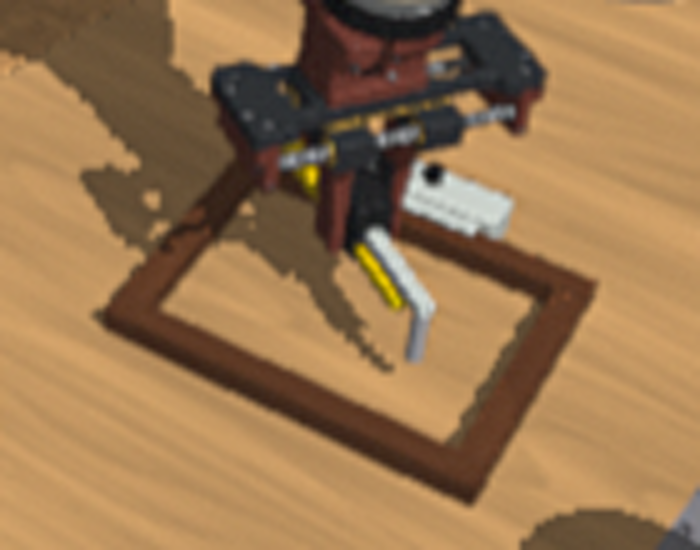

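```bash
python3 -m inch '[[20,0,-0.8,10,0,0,0],[20,0,-0.8,20,0,0,0],[20,0,-0.8,25,0,0,0],[20,0,-0.8,26,0,0,0],[20,0,-0.8,26,0,0,0]]' 40; python3 -c 'from diag import *; where(-1)';  python3 -m inch '[[20,-5,0,0,0,0,0],[20,-12,0,0,0,0,0],[20,-19,0,0,0,0,0],[20,-26,0,0,0,0,0],[20,-33,0,0,0,0,0],[20,-39,0,0,0,0,0],[20,-43,0,0,0,0,0],[20,-43,0,0,0,0,0]]' 40; python3 -c 'from diag import *; where(-1)'
```

```text
t: 16.0
position: [0.5034, 0.0679, 0.0515]
tool_rot: [-0.481, 0.877, 0.0, -0.0]
ft_force: [0.7, -0.2, -2.7]
width: 0.0258
t 16.00 along 142.2 (sleeve) lat -0.6 z 51.5 yawerr 0.17  F along 0.26 lat -0.71 z -2.71 seat_at 197.2
t: 16.8
position: [0.5269, 0.1049, 0.0518]
tool_rot: [-0.482, 0.876, 0.0, 0.0]
ft_force: [-1.5, -2.8, -0.8]
width: 0.026
t 16.80 along 186.1 (sleeve) lat -0.3 z 51.8 yawerr 0.21  F along -3.16 lat -0.26 z -0.78 seat_at 197.2
```

```bash
python3 -c 'from diag import *; p,y=tgt(-1,.195,.0505); go(p,y)'; python3 -m inch '[[20,-1.5,0.2,1,0,0,0],[20,-3,0.2,1,0,0,0],[20,-4.5,0.2,1,0,0,0],[20,-6,0.2,1,0,0,0],[20,-7.5,0.2,1,0,0,0],[20,-8.5,0.2,1,0,0,0],[20,-8.5,0.2,1,0,0,0]]' 40; python3 -c 'from diag import *; where(-1)'; python3 -m inch '[[20,-0.7,0,0,0,0,0],[20,-0.7,0,0,0,0,0]]' 40; python3 -c 'from diag import *; where(-1)'
```

```text
rows shift mm [-8.9  0.3  1.3] turn [0.     0.0004 0.0037]
t: 17.5
position: [0.5311, 0.1116, 0.0508]
tool_rot: [-0.481, 0.877, 0.0, 0.0]
ft_force: [-1.2, -2.7, -0.5]
width: 0.0259
t 17.50 along 194.0 (sleeve) lat -0.3 z 50.8 yawerr 0.18  F along -2.95 lat -0.43 z -0.48 seat_at 197.2
t: 17.7
position: [0.5315, 0.1121, 0.0508]
tool_rot: [-0.481, 0.877, -0.0, 0.0]
ft_force: [-2.0, -2.2, 0.4]
width: 0.0258
t 17.70 along 194.6 (sleeve) lat -0.3 z 50.8 yawerr 0.17  F along -2.94 lat 0.53 z 0.40 seat_at 197.2
```

```bash
python3 -m inch '[[20,-0.6,0.2,0,0,0,0],[20,-0.6,0.2,0,0,0,0]]' 40; python3 -c 'from diag import *; where(-1)'; python3 -m inch '[[20,-0.6,0,0,0,0,0],[20,-0.6,0,0,0,0,0]]' 40; python3 -c 'from diag import *; where(-1)'; 
```

```text
t: 17.9
position: [0.5316, 0.1125, 0.0507]
tool_rot: [-0.481, 0.877, -0.0, -0.0]
ft_force: [-0.9, -4.6, -1.6]
width: 0.0257
t 17.90 along 195.0 (sleeve) lat -0.2 z 50.7 yawerr 0.17  F along -4.40 lat -1.69 z -1.55 seat_at 197.2
t: 18.1
position: [0.5318, 0.1126, 0.0507]
tool_rot: [-0.481, 0.877, -0.0, -0.0]
ft_force: [-0.9, -4.3, -0.8]
width: 0.0254
t 18.10 along 195.2 (sleeve) lat -0.3 z 50.7 yawerr 0.14  F along -4.12 lat -1.51 z -0.82 seat_at 197.2
```

```bash
python3 -m inch '[[20,-0.6,0,0,0,0,0],[20,-0.6,0,0,0,0,0]]' 40; python3 -c 'from diag import *; where(-1)'
```

```text
t: 18.3
position: [0.5319, 0.1127, 0.0506]
tool_rot: [-0.481, 0.877, -0.0, -0.001]
ft_force: [-1.9, -5.6, -0.9]
width: 0.0257
t 18.30 along 195.3 (sleeve) lat -0.3 z 50.6 yawerr 0.13  F along -5.75 lat -1.41 z -0.88 seat_at 197.2
```

```bash
python3 -m inch '[[20,-0.1,-0.5,0,0,0,0],[20,-0.1,-0.5,0,0,0,0]]' 40; python3 -c 'from diag import *; where(-1)'; python3 -m inch '[[20,-0.3,-0.4,0,0,0,0],[20,-0.3,-0.4,0,0,0,0]]' 40; python3 -c 'from diag import *; where(-1)'
```

```text
t: 18.5
position: [0.5323, 0.1128, 0.0505]
tool_rot: [-0.481, 0.877, -0.0, -0.001]
ft_force: [-2.0, -5.3, -1.5]
width: 0.0259
t 18.50 along 195.6 (sleeve) lat -0.6 z 50.5 yawerr 0.12  F along -5.58 lat -1.20 z -1.52 seat_at 197.2
t: 18.7
position: [0.5326, 0.1128, 0.0505]
tool_rot: [-0.481, 0.877, 0.0, -0.001]
ft_force: [-2.5, -4.4, -1.5]
width: 0.0256
t 18.70 along 195.8 (sleeve) lat -0.9 z 50.5 yawerr 0.11  F along -5.06 lat -0.31 z -1.50 seat_at 197.2
```

```bash
python3 -m inch '[[20,-0.3,-0.4,0,0,0,0],[20,-0.3,-0.4,0,0,0,0]]' 40; python3 -c 'from diag import *; where(-1)'; python3 -m inch '[[20,-0.3,-0.4,0,0,0,0],[20,-0.3,-0.4,0,0,0,0]]' 40; python3 -c 'from diag import *; where(-1)'
```

```text
t: 18.9
position: [0.5329, 0.1129, 0.0504]
tool_rot: [-0.481, 0.877, 0.0, -0.001]
ft_force: [-3.7, -3.7, -1.5]
width: 0.0257
t 18.90 along 196.0 (sleeve) lat -1.1 z 50.4 yawerr 0.10  F along -5.11 lat 1.08 z -1.51 seat_at 197.2
t: 19.1
position: [0.5332, 0.113, 0.0504]
tool_rot: [-0.481, 0.877, 0.0, -0.001]
ft_force: [-3.0, -5.2, -0.7]
width: 0.0258
t 19.10 along 196.3 (sleeve) lat -1.3 z 50.4 yawerr 0.09  F along -5.96 lat -0.29 z -0.69 seat_at 197.2
```

```bash
python3 -m inch '[[20,-0.3,-0.45,0,0,0,0],[20,-0.3,-0.45,0,0,0,0]]' 40; python3 -c 'from diag import *; where(-1)'; python3 -m inch '[[20,0,0,0,0,0,0],[20,0,0,0,0,0,0]]' 40; python3 -c 'from diag import *; where(-1)'
```

```text
t: 19.3
position: [0.5335, 0.113, 0.0503]
tool_rot: [-0.481, 0.877, 0.0, -0.001]
ft_force: [-4.4, -4.8, -1.0]
width: 0.0257
t 19.30 along 196.5 (sleeve) lat -1.5 z 50.3 yawerr 0.09  F along -6.41 lat 1.15 z -1.03 seat_at 197.2
t: 19.5
position: [0.5335, 0.113, 0.0503]
tool_rot: [-0.481, 0.877, 0.0, -0.001]
ft_force: [-3.7, -4.4, -0.1]
width: 0.0256
t 19.50 along 196.4 (sleeve) lat -1.5 z 50.3 yawerr 0.09  F along -5.74 lat 0.72 z -0.09 seat_at 197.2
```

```bash
python3 -m inch '[[20,0,0,0,0,0,0],[20,0,0,0,0,0,0],[20,0,0,0,0,0,0],[20,0,0,0,0,0,0]]' 40; python3 - <<'E'
from diag import *
where(-1)
s=read_state()
pickle.dump((s,get_calibration('wrist')),open('w11.pkl','wb'))
snap('wrist','w11.png'); snap('scene','s11.png'); crop('s11.png',(350,200,450,270),7,'s11c.png'); where(-1)
E
```

```text
t: 19.9
position: [0.5334, 0.113, 0.0503]
tool_rot: [-0.481, 0.877, 0.0, -0.001]
ft_force: [-3.5, -3.9, -1.0]
width: 0.0257
t 19.90 along 196.4 (sleeve) lat -1.5 z 50.3 yawerr 0.09  F along -5.16 lat 0.88 z -0.97 seat_at 197.2
t 20.00 along 196.5 (sleeve) lat -1.5 z 50.3 yawerr 0.10  F along -5.20 lat 0.41 z -0.44 seat_at 197.2
```

View pics/s11c.png

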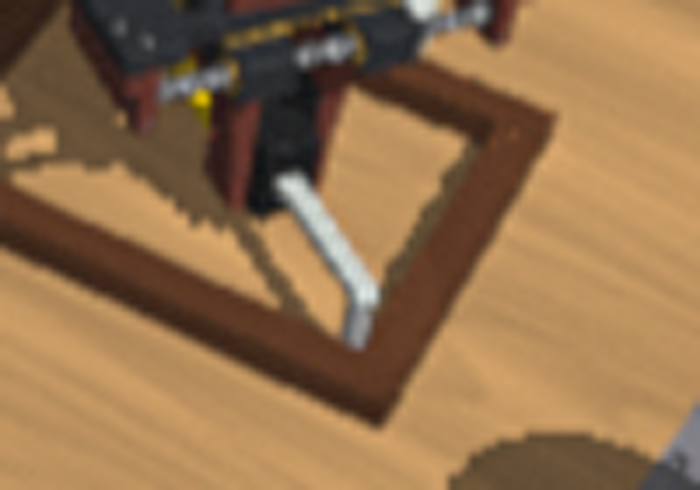

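View pics/w11.png

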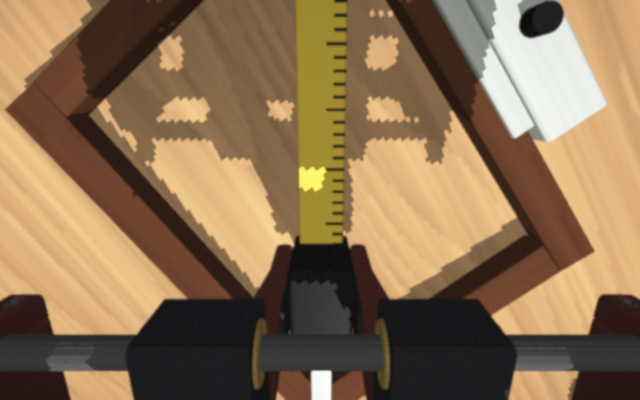

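```bash
cat > ticks.py <<'E'
from look import *
import sys
from scipy.signal import find_peaks
def ticks(fn):
    im=cv2.imread('pics/'+fn)[:,:,2].astype(float)   # red channel: yellow bright, ticks dark
    # column follows bar right edge: ~346.5 at row0 to 344 at row 240
    prof=[]
    for r in range(0,238):
        xr=346.5-2.5*r/240-1.5
        row=im[r]; prof.append(np.mean([np.interp(xr-k,np.arange(640),row) for k in (3,4,5,6)]))
    prof=np.array(prof); dark=cv2.GaussianBlur(prof[None,:],(31,1),8)[0]-prof
    pk,pr=find_peaks(dark,prominence=8,distance=6)
    pos=[]
    for p in pk:
        if 1<=p<len(dark)-1:
            a,b,c=dark[p-1:p+2]; pos.append(p+0.5*(a-c)/(a-2*b+c))
    # longness
    L=[]
    for p in pos:
        r=int(round(p)); xr=346.5-2.5*r/240-1.5
        v=[np.interp(xr-k,np.arange(640),im[r]) for k in (14,15,16)]; L.append(int(np.mean(v)))
    return np.array(pos),L
if __name__=='__main__':
    for f in sys.argv[1:]:
        p,L=ticks(f); print(f,len(p)); print([(round(float(a),1),l) for a,l in zip(p,L)])
E
python3 ticks.py w4.png w7.png w9.png w11.png
```

```text
w4.png 19
[(8.8, 243), (23.1, 244), (37.2, 90), (51.3, 245), (64.9, 245), (78.1, 246), (91.1, 246), (104.1, 107), (116.5, 246), (128.8, 246), (140.8, 246), (152.5, 247), (164.2, 119), (175.5, 232), (186.6, 152), (197.5, 152), (208.2, 152), (218.8, 67), (229.2, 151)]
w7.png 19
[(13.4, 247), (27.8, 247), (41.8, 89), (55.7, 248), (69.1, 248), (82.4, 248), (95.4, 249), (108.1, 112), (120.5, 249), (132.8, 249), (144.8, 249), (156.4, 249), (167.9, 111), (179.2, 249), (190.2, 249), (201.2, 249), (211.8, 249), (222.2, 125), (232.5, 249)]
w9.png 19
[(5.3, 78), (19.9, 247), (34.1, 248), (48.0, 248), (61.9, 249), (75.1, 106), (88.3, 249), (101.1, 250), (113.8, 250), (126.1, 250), (138.2, 125), (150.0, 250), (161.8, 249), (173.1, 250), (184.2, 249), (195.2, 123), (206.0, 250), (216.5, 250), (227.0, 250)]
w11.png 19
[(14.8, 155), (29.1, 157), (43.3, 56), (57.0, 159), (70.4, 160), (83.7, 160), (96.7, 162), (109.2, 69), (121.8, 162), (134.1, 161), (145.8, 161), (157.5, 161), (169.0, 64), (180.2, 162), (191.2, 161), (202.2, 162), (212.8, 161), (223.2, 71), (233.5, 161)]
```

```bash
python3 -m inch '[[20,5,0,0,0,0,0],[20,14,0,0,0,0,0],[20,26,0,0,0,0,0],[20,38,0,0,0,0,0],[20,48,0,0,0,0,0],[20,55,0,0,0,0,0],[20,55,0,0,0,0,0],[20,55,0,-5,0,0,0]]' 40; python3 -c 'from diag import *; where(-1)'; cat >> diag.py <<'E'
def vs(s): # s in mm, far rail offset to left, from rule readings
    L=.17166; return np.r_[v[:3],np.arcsin(s*1e-3/L),L]
def seat(s,z,side=1):
    n=line(side,vs(s))[3]; return tgt(side,n-.08,z,vs(s))
E
python3 -c '
from diag import *
for s in (7.4,0): print(line(1,vs(s)),seat(s,.0505))'
```

```text
t: 20.8
position: [0.5052, 0.0674, 0.0557]
tool_rot: [-0.481, 0.877, 0.0, 0.0]
ft_force: [-0.1, 0.1, -2.3]
width: 0.0256
t 20.80 along 142.8 (sleeve) lat -2.3 z 55.7 yawerr 0.17  F along 0.02 lat 0.08 z -2.32 seat_at 197.2
(array([0.4102, 0.1887]), array([ 0.5907, -0.0069]), array([ 0.6782, -0.7348]), np.float64(0.26612055793400724)) (array([0.5357, 0.0526, 0.0505]), np.float64(132.70666825360277))
(array([0.4102, 0.1887]), array([ 0.5913, -0.0143]), array([ 0.666, -0.746]), np.float64(0.2720304313859021)) (array([0.5374, 0.0462, 0.0505]), np.float64(131.75768882703213))
```

```bash
python3 -m inch '[[20,0,0,-25,0,0,0],[20,0,0,-50,0,0,0],[20,0,0,-60,0,0,0],[20,0,0,-60,0,0,0.14],[20,0,0,-60,0,0,0.28],[20,0,0,-60,0,0,0.42],[20,0,0,-60,0,0,0.56],[20,0,0,-60,0,0,0.70]]' 40; python3 -c '
from diag import *
p,y=tgt(1,.142,.115,vs(7.4)); go(p,y)'
```

```text
t: 21.6
position: [0.5053, 0.0677, 0.1155]
tool_rot: [-0.149, 0.989, 0.0, 0.0]
ft_force: [1.3, -0.5, -2.4]
width: 0.0259
rows shift mm [-5.6 16.5  0.6] turn [0.0002 0.0001 1.1246]
```

```bash
python3 -m inch '[[20,-1,2,0,0,0,0.14],[20,-2,4,0,0,0,0.28],[20,-3,7,0,0,0,0.42],[20,-4,10,0,0,0,0.56],[20,-5,13,0,0,0,0.70],[20,-5.6,16.5,0,0,0,0.84],[20,-5.6,16.5,0,0,0,0.98],[20,-5.6,16.5,0,0,0,1.12]]' 40;python3 -m inch '[[20,0,0,0,0,0,0],[20,0,0,0,0,0,0]]' 40; python3 -c '
from diag import *
p,y=tgt(1,.142,.0505,vs(7.4)); go(p,y); where(1,vs(7.4))'
```

```text
t: 22.4
position: [0.5056, 0.0853, 0.1155]
tool_rot: [0.399, 0.917, 0.0, 0.0]
ft_force: [0.7, -0.1, -1.9]
width: 0.0255
t: 22.6
position: [0.5055, 0.085, 0.1155]
tool_rot: [0.394, 0.919, -0.0, 0.0]
ft_force: [0.9, -0.3, -2.3]
width: 0.0258
rows shift mm [-0.2  0.2 65. ] turn [-0.0003  0.0001  0.0146]
t 22.60 along 141.8 (sleeve) lat -0.2 z 115.5 yawerr 0.83  F along 0.82 lat 0.44 z -2.33 seat_at 186.1
```

```bash
python3 -m inch '[[20,0,0,20,0,0,0.0146],[20,0,0,40,0,0,0.0146],[20,0,0,55,0,0,0.0146],[20,0,0,63,0,0,0.0146],[20,0,0,65,0,0,0.0146],[20,0,0,65,0,0,0.0146],[20,0,0,65,0,0,0.0146]]' 40; python3 -c 'from diag import *; where(1,vs(7.4))';  python3 -m inch '[[20,-5,0,0,0,0,0],[20,-12,0,0,0,0,0],[20,-19,0,0,0,0,0],[20,-26,0,0,0,0,0],[20,-32,0,0,0,0,0],[20,-37,0,0,0,0,0],[20,-40,0,0,0,0,0],[20,-40,0,0,0,0,0]]' 40; python3 -c 'from diag import *; where(1,vs(7.4)); go(*seat(7.4,.0505))'
```

```text
t: 23.3
position: [0.5061, 0.0847, 0.0514]
tool_rot: [0.403, 0.915, 0.0, 0.0]
ft_force: [-0.3, -1.4, -1.9]
width: 0.026
t 23.30 along 142.5 (sleeve) lat -0.0 z 51.4 yawerr -0.26  F along 0.79 lat -1.17 z -1.92 seat_at 186.1
t: 24.1
position: [0.5329, 0.0546, 0.0508]
tool_rot: [0.404, 0.915, -0.0, 0.0]
ft_force: [-1.0, 1.7, -0.7]
width: 0.0258
t 24.10 along 182.8 (sleeve) lat -0.7 z 50.8 yawerr -0.32  F along -1.97 lat 0.39 z -0.67 seat_at 186.1
rows shift mm [-3.3  0.8  0.3] turn [ 0.      0.0003 -0.0056]
```

```bash
python3 -m inch '[[20,-1.2,0.6,0,0,0,-0.005],[20,-2.2,0.6,0,0,0,-0.005],[20,-3.2,0.6,0,0,0,-0.005],[20,-4,0.6,0,0,0,-0.005],[20,-4,0.6,0,0,0,-0.005]]' 40; python3 -c 'from diag import *; where(1,vs(7.4)); print(read_state()["ft_force"])'
```

```text
t: 24.6
position: [0.535, 0.0529, 0.0505]
tool_rot: [0.401, 0.916, -0.0, -0.001]
ft_force: [-3.2, 4.2, -1.4]
width: 0.026
t 24.60 along 185.4 (sleeve) lat -0.3 z 50.5 yawerr 0.00  F along -5.22 lat 0.49 z -1.39 seat_at 186.1
[-3.1853  4.1701 -1.3912]
```

```bash
python3 -m inch '[[20,-0.4,-0.3,0,0,0,0.001],[20,-0.8,-0.6,0,0,0,0.002],[20,-1.2,-0.9,0,0,0,0.003],[20,-1.2,-0.9,0,0,0,0.003]]' 40; python3 -c 'from diag import *; where(1,vs(7.4)); print(read_state()["ft_force"])'; python3 -m inch '[[20,-0.4,-0.3,0,0,0,0.001],[20,-0.8,-0.6,0,0,0,0.002],[20,-0.8,-0.6,0,0,0,0.002]]' 40; python3 -c 'from diag import *; where(1,vs(7.4)); print(read_state()["ft_force"])'
```

```text
t: 25.0
position: [0.5352, 0.052, 0.0505]
tool_rot: [0.402, 0.916, 0.0, -0.001]
ft_force: [-3.1, 5.1, -2.3]
width: 0.026
t 25.00 along 186.2 (sleeve) lat -0.9 z 50.5 yawerr -0.13  F along -5.85 lat 1.21 z -2.33 seat_at 186.1
[-3.0809  5.1167 -2.3298]
t: 25.3
position: [0.5351, 0.0518, 0.0505]
tool_rot: [0.403, 0.915, 0.0, -0.001]
ft_force: [-3.6, 8.5, -1.3]
width: 0.0256
t 25.30 along 186.3 (sleeve) lat -1.0 z 50.5 yawerr -0.18  F along -8.73 lat 3.13 z -1.30 seat_at 186.1
[-3.624   8.5345 -1.305 ]
```

```bash
python3 -m inch '[[20,-0.4,-0.3,0,0,0,0.001],[20,-0.4,-0.3,0,0,0,0.001],[20,-0.4,-0.3,0,0,0,0.001]]' 40; python3 -c 'from diag import *; where(1,vs(7.4)); print(read_state()["ft_force"])'; python3 -m inch '[[20,-0.4,-0.3,0,0,0,0.001],[20,-0.4,-0.3,0,0,0,0.001],[20,-0.4,-0.3,0,0,0,0.001]]' 40; python3 -c 'from diag import *; where(1,vs(7.4)); print(read_state()["ft_force"])'
```

```text
t: 25.6
position: [0.5353, 0.0515, 0.0505]
tool_rot: [0.403, 0.915, 0.001, -0.001]
ft_force: [-3.6, 7.6, -1.9]
width: 0.0258
t 25.60 along 186.7 (sleeve) lat -1.1 z 50.5 yawerr -0.23  F along -8.06 lat 2.51 z -1.89 seat_at 186.1
[-3.6257  7.628  -1.8851]
t: 25.9
position: [0.5354, 0.0511, 0.0505]
tool_rot: [0.403, 0.915, 0.001, -0.001]
ft_force: [-3.0, 9.0, -2.1]
width: 0.0259
t 25.90 along 187.0 (sleeve) lat -1.3 z 50.5 yawerr -0.28  F along -8.67 lat 3.87 z -2.09 seat_at 186.1
[-3.0353  8.9919 -2.0918]
```

```bash
python3 -m inch '[[20,-0.3,-0.24,0,0,0,0.001],[20,-0.6,-0.48,0,0,0,0.0015],[20,-0.9,-0.72,0,0,0,0.002],[20,-1.2,-0.96,0,0,0,0.003],[20,-1.5,-1.2,0,0,0,0.004]]' 40; python3 -c 'from diag import *; where(1,vs(7.4)); print(read_state()["ft_force"])'; python3 -m inch '[[20,-0.3,-0.24,0,0,0,0.001],[20,-0.6,-0.48,0,0,0,0.0015],[20,-0.9,-0.72,0,0,0,0.002],[20,-1.2,-0.96,0,0,0,0.003],[20,-1.5,-1.2,0,0,0,0.004]]' 40; python3 -c 'from diag import *; where(1,vs(7.4)); print(read_state()["ft_force"]); go(*seat(0,.0505))'
```

```text
t: 26.4
position: [0.5357, 0.0496, 0.0505]
tool_rot: [0.405, 0.914, 0.001, -0.001]
ft_force: [-2.6, 9.5, -3.0]
width: 0.0259
t 26.40 along 188.4 (sleeve) lat -2.0 z 50.5 yawerr -0.48  F along -8.70 lat 4.54 z -2.98 seat_at 186.1
[-2.5623  9.4687 -2.9787]
t: 26.9
position: [0.5362, 0.0479, 0.0506]
tool_rot: [0.407, 0.914, 0.001, -0.001]
ft_force: [-1.3, 10.0, -2.5]
width: 0.0252
t 26.90 along 189.9 (sleeve) lat -2.9 z 50.6 yawerr -0.69  F along -8.29 lat 5.82 z -2.53 seat_at 186.1
[-1.3498 10.0388 -2.5301]
rows shift mm [-2.1 -0.3  0.1] turn [ 0.0013 -0.002   0.0045]
```

```bash
python3 -m inch '[[20,-0.4,0.0,0,0,0,0.001],[20,-0.8,-0.0,0,0,0,0.002],[20,-1.2,-0.1,0,0,0,0.003],[20,-1.5,-0.2,0,0,0,0.004]]' 40; python3 - <<'E'
from diag import *
where(1,vs(0)); print(read_state()["ft_force"]); go(*seat(0,.0505))
snap('wrist','w12.png')
E
python3 ticks.py w12.png
```

```text
t: 27.3
position: [0.5367, 0.0465, 0.0506]
tool_rot: [0.408, 0.913, 0.001, -0.001]
ft_force: [-3.1, 10.8, -1.6]
width: 0.026
t 27.30 along 191.3 (sleeve) lat -0.3 z 50.6 yawerr 0.03  F along -10.13 lat 4.93 z -1.59 seat_at 192.0
[-3.0714 10.8404 -1.5943]
rows shift mm [-0.8  0.3  0.1] turn [ 0.0007 -0.0024  0.0005]
w12.png 19
[(5.0, 247), (19.7, 248), (33.9, 248), (47.9, 248), (61.6, 101), (74.9, 249), (88.0, 249), (100.9, 250), (113.5, 250), (125.8, 111), (137.9, 250), (149.8, 250), (161.3, 250), (172.8, 249), (184.0, 111), (195.0, 250), (205.8, 250), (216.2, 250), (226.7, 250)]
```

```bash
python3 -m inch '[[20,-0.3,0.0,0,0,0,0],[20,-0.6,-0.1,0,0,0,0.0005],[20,-0.9,-0.2,0,0,0,0.0005],[20,-0.9,-0.2,0,0,0,0.0005]]' 40; python3 - <<'E'
from diag import *
where(1,vs(0)); print(read_state()["ft_force"]); go(*seat(0,.0505))
snap('wrist','w13.png')
E
python3 ticks.py w13.png
```

```text
t: 27.75
position: [0.537, 0.0456, 0.0506]
tool_rot: [0.409, 0.913, 0.001, -0.001]
ft_force: [-3.0, 9.8, -0.9]
width: 0.026
t 27.75 along 192.2 (sleeve) lat -0.7 z 50.6 yawerr -0.02  F along -9.28 lat 4.27 z -0.89 seat_at 192.0
[-2.9928  9.7703 -0.8855]
rows shift mm [0.2 0.7 0.1] turn [ 0.0005 -0.0025 -0.0004]
w13.png 20
[(2.3, 247), (16.9, 247), (31.3, 248), (45.3, 248), (59.0, 92), (72.4, 249), (85.7, 249), (98.5, 250), (111.2, 250), (123.5, 127), (135.8, 250), (147.5, 250), (159.2, 250), (170.8, 250), (182.1, 112), (193.1, 250), (203.8, 250), (214.3, 250), (224.8, 250), (235.0, 117)]
```

```bash
python3 -m inch '[[20,0.6,0.8,0,0,0,0],[20,0.9,1.2,0,0,0,0],[20,0.9,1.2,0,0,0,0]]' 40; python3 - <<'E'
from diag import *
where(1,vs(0)); print(read_state()["ft_force"]); go(*seat(0,.0505))
snap('wrist','w14.png')
E
python3 ticks.py w14.png
```

```text
t: 28.1
position: [0.5369, 0.0458, 0.0505]
tool_rot: [0.409, 0.912, -0.0, -0.001]
ft_force: [-3.7, 5.6, 0.3]
width: 0.0261
t 28.10 along 192.0 (sleeve) lat -0.6 z 50.5 yawerr -0.07  F along -6.60 lat 0.99 z 0.26 seat_at 192.0
[-3.6567  5.5826  0.2607]
rows shift mm [-0.   0.6 -0. ] turn [-0.0009 -0.002  -0.0013]
w14.png 20
[(2.8, 247), (17.5, 247), (31.8, 248), (45.9, 248), (59.7, 100), (72.9, 249), (86.1, 249), (99.1, 249), (111.5, 250), (124.1, 112), (136.0, 250), (148.0, 250), (159.7, 250), (171.1, 250), (182.3, 124), (193.2, 250), (204.2, 250), (214.8, 250), (225.2, 250), (235.3, 134)]
```

```bash
python3 -m inch '[[20,5,0.3,0,0,0,0],[20,14,0.3,0,0,0,0],[20,26,0.3,0,0,0,0],[20,38,0.3,0,0,0,0],[20,46,0.3,0,0,0,0],[20,51,0.3,0,0,0,0],[20,51,0.3,0,0,0,0],[20,51,0.3,-5,0,0,0]]' 40; python3 -c 'from diag import *; where(1,vs(0))';python3 -m inch '[[20,0,0,-25,0,0,0],[20,0,0,-50,0,0,0],[20,0,0,-60,0,0,0],[20,0,0,-60,0,0,-0.14],[20,0,0,-60,0,0,-0.28],[20,0,0,-60,0,0,-0.42],[20,0,0,-60,0,0,-0.56],[20,0,0,-60,0,0,-0.7]]' 40; python3 -c '
from diag import *
where(-1,vs(0.4)); p,y=tgt(-1,.141,.115,vs(0.4)); print(p,y); go(p,y)'
```

```text
t: 28.95
position: [0.5043, 0.0828, 0.0556]
tool_rot: [0.41, 0.912, -0.0, -0.0]
ft_force: [-0.2, -0.1, -2.3]
width: 0.0259
t 28.95 along 142.6 (sleeve) lat -0.3 z 55.6 yawerr -0.16  F along -0.10 lat -0.20 z -2.33 seat_at 192.0
t: 29.75
position: [0.5044, 0.0827, 0.1156]
tool_rot: [0.07, 0.998, -0.0, 0.0]
ft_force: [-1.1, 0.8, -2.6]
width: 0.0257
t 29.75 along 155.0 (sleeve) lat 9.7 z 115.6 yawerr -64.25  F along 0.04 lat 1.33 z -2.62 seat_at 192.3
[0.5046 0.0657 0.115 ] 236.24629964283017
rows shift mm [ -2.6 -16.8   0.6] turn [-0.0001  0.0001 -1.1213]
```

```bash
python3 -m inch '[[20,-1,-4,0,0,0,-0.14],[20,-2,-7,0,0,0,-0.28],[20,-3,-11,0,0,0,-0.42],[20,-3,-15,0,0,0,-0.56],[20,-2.6,-16.8,0,0,0,-0.70],[20,-2.6,-16.8,0,0,0,-0.84],[20,-2.6,-16.8,0,0,0,-0.98],[20,-2.6,-16.8,0,0,0,-1.121]]' 40; python3 -m inch '[[20,0,-1,0,0,0,0],[20,0,-1,0,0,0,0],[20,0,-1,0,0,0,0]]' 40; python3 -c '
from diag import *
where(-1,vs(0.4)); p,y=tgt(-1,.141,.0505,vs(0.4)); go(p,y)'
```

```text
t: 30.55
position: [0.5044, 0.0656, 0.1155]
tool_rot: [-0.471, 0.882, 0.0, -0.0]
ft_force: [-0.4, -0.3, -1.9]
width: 0.0258
t: 30.85
position: [0.5053, 0.0652, 0.1156]
tool_rot: [-0.467, 0.884, 0.0, -0.0]
ft_force: [0.7, -0.1, -2.7]
width: 0.0259
t 30.85 along 141.0 (sleeve) lat -0.8 z 115.6 yawerr -0.53  F along 0.29 lat -0.64 z -2.71 seat_at 192.3
rows shift mm [ 0.   0.8 65.1] turn [ 0.0001 -0.0001 -0.0092]
```

```bash
python3 -m inch '[[20,0,-0.5,20,0,0,-0.009],[20,0,-0.5,40,0,0,-0.009],[20,0,-0.5,55,0,0,-0.009],[20,0,-0.5,63,0,0,-0.009],[20,0,-0.5,65,0,0,-0.009],[20,0,-0.5,65,0,0,-0.009],[20,0,-0.5,65,0,0,-0.009]]' 40; python3 -c 'from diag import *; where(-1,vs(0.4))';  python3 -m inch '[[20,-5,0,0,0,0,0],[20,-12,0,0,0,0,0],[20,-19,0,0,0,0,0],[20,-26,0,0,0,0,0],[20,-33,0,0,0,0,0],[20,-39,0,0,0,0,0],[20,-43,0,0,0,0,0],[20,-43,0,0,0,0,0]]' 40; python3 -c 'from diag import *; where(-1,vs(0.4))'
```

```text
t: 31.55
position: [0.5062, 0.0653, 0.0514]
tool_rot: [-0.473, 0.881, -0.0, 0.001]
ft_force: [-0.7, 0.2, -1.7]
width: 0.0261
t 31.55 along 141.6 (sleeve) lat -1.5 z 51.4 yawerr 0.18  F along -0.21 lat 0.70 z -1.74 seat_at 192.3
t: 32.35
position: [0.5297, 0.1018, 0.0507]
tool_rot: [-0.473, 0.881, 0.0, 0.0]
ft_force: [-1.5, -2.8, -1.4]
width: 0.0257
t 32.35 along 185.0 (sleeve) lat -0.8 z 50.7 yawerr 0.24  F along -3.19 lat -0.33 z -1.43 seat_at 192.3
```

```bash
python3 -m inch '[[20,-1.5,-0.4,0,0,0,0],[20,-3,-0.7,0,0,0,0],[20,-4.5,-0.7,0,0,0,0],[20,-4.5,-0.7,0,0,0,0]]' 40; python3 -c 'from diag import *; where(-1,vs(0.4))';  python3 -m inch '[[20,-0.5,0,0,0,0,0],[20,-0.5,0,0,0,0,0]]' 40; python3 -c 'from diag import *; where(-1,vs(0.4))'; python3 -m inch '[[20,-0.5,0,0,0,0,0],[20,-0.5,0,0,0,0,0]]' 40; python3 -c 'from diag import *; where(-1,vs(0.4))'
```

```text
t: 32.75
position: [0.5324, 0.1045, 0.0507]
tool_rot: [-0.473, 0.881, 0.0, -0.0]
ft_force: [-2.7, -1.5, -1.2]
width: 0.026
t 32.75 along 188.7 (sleeve) lat -1.5 z 50.7 yawerr 0.18  F along -2.72 lat 1.39 z -1.15 seat_at 192.3
t: 32.95
position: [0.5326, 0.1048, 0.0507]
tool_rot: [-0.473, 0.881, 0.0, -0.0]
ft_force: [-1.5, -1.7, -1.6]
width: 0.0255
t 32.95 along 189.1 (sleeve) lat -1.5 z 50.7 yawerr 0.18  F along -2.20 lat 0.30 z -1.62 seat_at 192.3
t: 33.15
position: [0.5329, 0.1052, 0.0507]
tool_rot: [-0.473, 0.881, 0.0, -0.0]
ft_force: [-2.7, -1.3, -1.6]
width: 0.026
t 33.15 along 189.6 (sleeve) lat -1.5 z 50.7 yawerr 0.19  F along -2.56 lat 1.49 z -1.61 seat_at 192.3
```

```bash
python3 -m inch '[[20,-0.6,0,0,0,0,0],[20,-0.6,0,0,0,0,0]]' 40; python3 -c 'from diag import *; where(-1,vs(0.4))';  python3 -m inch '[[20,-0.6,0,0,0,0,0],[20,-0.6,0,0,0,0,0]]' 40; python3 -c 'from diag import *; where(-1,vs(0.4));print(read_state()["ft_force"])'
```

```text
t: 33.35
position: [0.533, 0.1055, 0.0506]
tool_rot: [-0.473, 0.881, 0.0, -0.0]
ft_force: [-4.0, -2.5, -1.3]
width: 0.0256
t 33.35 along 190.0 (sleeve) lat -1.5 z 50.6 yawerr 0.20  F along -4.28 lat 1.93 z -1.34 seat_at 192.3
t: 33.55
position: [0.5331, 0.1059, 0.0505]
tool_rot: [-0.473, 0.881, 0.0, -0.001]
ft_force: [-5.2, -2.6, -2.1]
width: 0.0254
t 33.55 along 190.3 (sleeve) lat -1.3 z 50.5 yawerr 0.20  F along -5.01 lat 2.90 z -2.10 seat_at 192.3
[-5.1931 -2.5537 -2.0963]
```

```bash
python3 -m inch '[[20,-0.3,0.6,0,0,0,0],[20,-0.3,0.6,0,0,0,0]]' 40; python3 -c 'from diag import *; where(-1,vs(0.4));print(read_state()["ft_force"])';  python3 -m inch '[[20,-0.4,0.4,0,0,0,0],[20,-0.4,0.4,0,0,0,0]]' 40; python3 -c 'from diag import *; where(-1,vs(0.4));print(read_state()["ft_force"])'
```

```text
t: 33.75
position: [0.5331, 0.1065, 0.0506]
tool_rot: [-0.473, 0.881, -0.0, -0.0]
ft_force: [-4.3, -3.5, -1.7]
width: 0.0258
t 33.75 along 190.8 (sleeve) lat -1.0 z 50.6 yawerr 0.21  F along -5.32 lat 1.63 z -1.74 seat_at 192.3
[-4.3113 -3.5117 -1.7364]
t: 33.95
position: [0.5331, 0.1069, 0.0506]
tool_rot: [-0.473, 0.881, -0.0, -0.0]
ft_force: [-3.2, -3.9, -2.3]
width: 0.026
t 33.95 along 191.1 (sleeve) lat -0.8 z 50.6 yawerr 0.22  F along -5.00 lat 0.45 z -2.30 seat_at 192.3
[-3.1552 -3.9037 -2.2973]
```

```bash
python3 -m inch '[[20,-0.4,0.3,0,0,0,0],[20,-0.4,0.3,0,0,0,0],[20,-0.4,0.3,0,0,0,0]]' 40; python3 - <<'E'
from diag import *
where(-1,vs(.4)); print(read_state()["ft_force"])
snap('wrist','w15.png'); print(read_state()["ft_force"])
E
python3 ticks.py w15.png
```

```text
t: 34.25
position: [0.5331, 0.1069, 0.0506]
tool_rot: [-0.473, 0.881, -0.0, -0.0]
ft_force: [-3.7, -4.8, -0.7]
width: 0.0257
t 34.25 along 191.1 (sleeve) lat -0.8 z 50.6 yawerr 0.20  F along -6.08 lat 0.37 z -0.74 seat_at 192.3
[-3.6883 -4.8459 -0.7434]
[-4.1714 -5.2366 -1.4482]
w15.png 19
[(15.5, 152), (29.9, 154), (43.9, 155), (57.7, 58), (71.1, 157), (84.4, 157), (97.3, 158), (109.9, 159), (122.2, 65), (134.5, 159), (146.5, 160), (158.1, 160), (169.5, 158), (180.8, 63), (191.9, 158), (202.7, 159), (213.2, 158), (223.8, 158), (234.0, 62)]
```

```bash
python3 -m inch '[[20,5,0,0,0,0,0],[20,14,0,0,0,0,0],[20,26,0,0,0,0,0],[20,38,0,0,0,0,0],[20,46,0,0,0,0,0],[20,50,0,0,0,0,0],[20,50,0,0,0,0,0],[20,50,0,-5,0,0,0]]' 40; python3 -c 'from diag import *; where(-1,vs(0.4))';python3 -m inch '[[20,0,0,-25,0,0,0],[20,0,0,-50,0,0,0],[20,0,0,-70,0,0,0],[20,0,0,-70,0,0,0.14],[20,0,0,-70,0,0,0.28],[20,0,0,-70,0,0,0.42],[20,0,0,-70,0,0,0.56],[20,0,0,-70,0,0,0.7]]' 40; python3 -c '
from diag import *
go((.4703,-.3047,.12),172)'
```

```text
t: 35.1
position: [0.5055, 0.0665, 0.0556]
tool_rot: [-0.473, 0.881, 0.0, -0.0]
ft_force: [0.5, 0.3, -1.4]
width: 0.0259
t 35.10 along 142.2 (sleeve) lat -0.3 z 55.6 yawerr 0.21  F along 0.47 lat -0.25 z -1.44 seat_at 192.3
t: 35.9
position: [0.5059, 0.0669, 0.1262]
tool_rot: [-0.14, 0.99, 0.0, 0.0]
ft_force: [0.6, 0.0, -2.0]
width: 0.0258
rows shift mm [ 137.  -347.2    6. ] turn [0.0005 0.0007 0.4199]
```

```bash
python3 -m inch '[[20,15,-42,0,0,0,0.06],[20,33,-84,0,0,0,0.12],[20,50,-126,0,0,0,0.18],[20,67,-168,0,0,0,0.24],[20,84,-210,0,0,0,0.30],[20,100,-252,0,0,0,0.36],[20,117,-294,0,0,0,0.42],[20,130,-330,0,0,0,0.42]]' 40; python3 -m inch '[[20,7,-17,3,0,0,0],[20,7,-17,3,0,0,0],[20,7,-17,3,0,0,0],[20,7,-17,3,0,0,0]]' 40;  python3 - <<'E'
from diag import *
go((.4703,-.3047,.056),172); print(tyaw())
snap('wrist','w16.png')
E
```

```text
t: 36.7
position: [0.4737, -0.2892, 0.1263]
tool_rot: [0.068, 0.998, -0.0, 0.0]
ft_force: [0.2, 0.8, -1.6]
width: 0.0261
t: 37.1
position: [0.4655, -0.3013, 0.1228]
tool_rot: [0.066, 0.998, 0.0, 0.0]
ft_force: [0.4, 0.3, -1.6]
width: 0.0259
rows shift mm [-5.2 -2.7 66.8] turn [0.0009 0.0004 0.007 ]
172.4007894068806
```

View pics/w16.png

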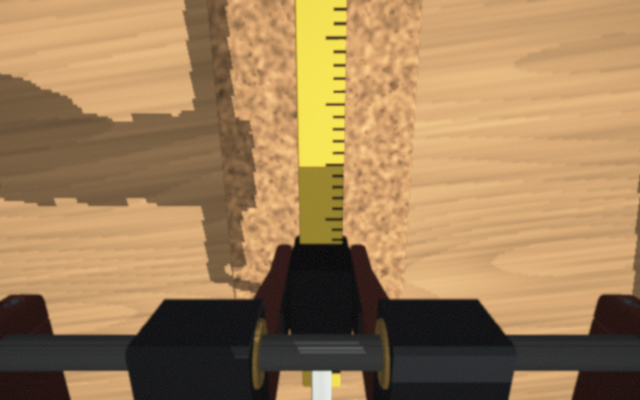

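```bash
python3 -m inch '[[20,-5,-2.5,20,0,0,0.006],[20,-5,-2.5,42,0,0,0.006],[20,-5,-2.5,58,0,0,0.006],[20,-5,-2.5,66,0,0,0.006],[20,-5,-2.5,66,0,0,0.006],[20,-5,-2.5,66,0,0,0.006]]' 40;  python3 - <<'E'
from diag import *
s=read_state(); print(s['ft_force']); go((.4703,-.3047,.0517),172)
E
```

```text
t: 37.75
position: [0.4696, -0.3059, 0.0573]
tool_rot: [0.07, 0.998, -0.0, 0.0]
ft_force: [0.3, -0.3, -1.3]
width: 0.0261
[ 0.2725 -0.2537 -1.2601]
rows shift mm [-0.5  1.3  5.6] turn [-0.0001  0.0006 -0.0006]
```

```bash
python3 -m inch '[[20,0,0,2,0,0,0],[20,0,0,4,0,0,0],[20,0,0,5,0,0,0],[20,0,0,5,0,0,0],[20,0,0,5,0,0,0]]' 40;  python3 -c '
from diag import *
s=read_state(); print(s["position"],s["ft_force"])'; python3 -m inch '[[20,0,0,0.6,0,0,0],[20,0,0,0.6,0,0,0]]' 40;  python3 -c '
from diag import *
s=read_state(); print(s["position"],s["ft_force"])'
```

```text
t: 38.25
position: [0.4691, -0.3062, 0.0518]
tool_rot: [0.07, 0.998, 0.0, 0.0]
ft_force: [0.3, -0.2, -1.5]
width: 0.0262
[ 0.4691 -0.3062  0.0518] [ 0.3405 -0.2058 -1.4658]
t: 38.45
position: [0.4691, -0.3062, 0.0516]
tool_rot: [0.07, 0.998, 0.0, 0.0]
ft_force: [-1.3, 0.3, 3.8]
width: 0.0257
[ 0.4691 -0.3062  0.0516] [-1.2816  0.3449  3.7766]
```

```bash
python3 -m inch '[[20,0,0,-0.4,0,0,0],[20,0,0,-0.4,0,0,0],[35,0,0,-0.4,0,0,0],[50,0,0,-0.4,0,0,0],[70,0,0,-0.4,0,0,0],[87,0,0,-0.4,0,0,0],[87,0,0,-0.4,0,0,0],[87,0,0,-0.4,0,0,0]]' 40; python3 - <<'E'
from diag import *
snap('wrist','w17.png'); snap('scene','s17.png'); crop('s17.png',(240,90,360,190),6,'s17c.png')
E
```

```text
t: 39.25
position: [0.4691, -0.3061, 0.0515]
tool_rot: [0.07, 0.998, 0.0, -0.0]
ft_force: [-0.1, -0.6, 0.8]
width: 0.0704
```

View pics/w17.png

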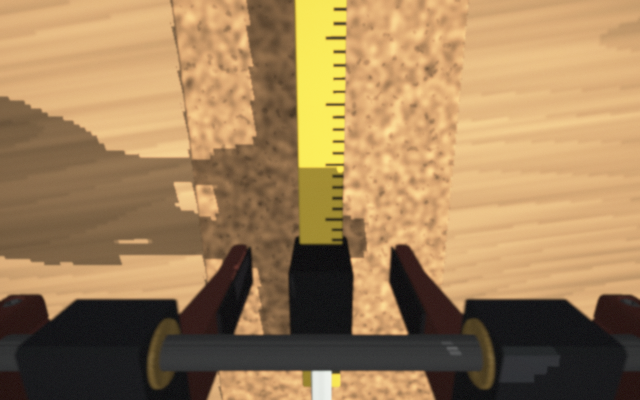

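View pics/s17c.png

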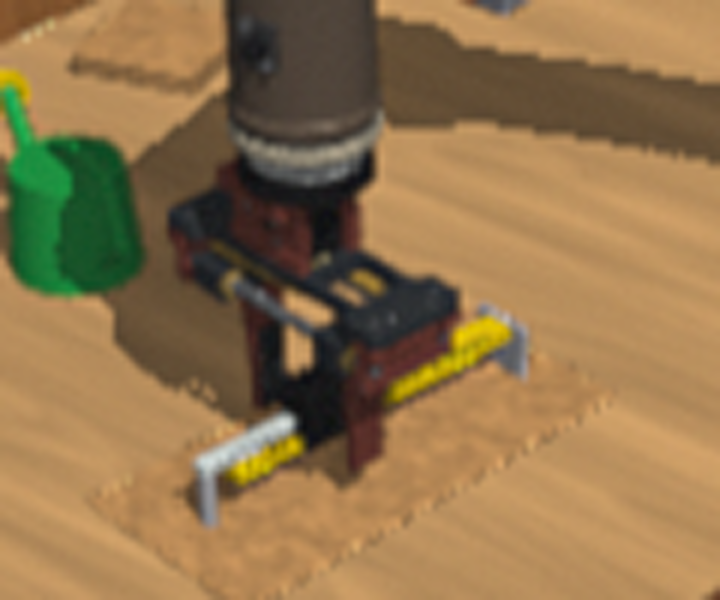

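The rule stands on its hook and foot and the fingers are clear of it. Now I lift straight up and take a final look at the frame.

```bash
python3 -m inch '[[87,0,0,0,0,0,0],[87,0,0,-15,0,0,0],[87,0,0,-40,0,0,0],[87,0,0,-80,0,0,0],[87,0,0,-130,0,0,0],[87,0,0,-170,0,0,0],[87,0,0,-170,0,0,0]]' 40; python3 - <<'E'
from diag import *
s=read_state(); print(s['position'],s['ft_force']); go((.57,.07,.30),171)
snap('scene','s18.png'); snap('side','d18.png')
E
```

```text
t: 40.05
position: [0.4712, -0.3081, 0.2283]
tool_rot: [0.071, 0.997, -0.002, 0.005]
ft_force: [0.1, -0.5, -0.7]
width: 0.0871
[ 0.4712 -0.3081  0.2283] [ 0.1458 -0.5468 -0.6848]
rows shift mm [-45.1 388.1 -72.3] turn [-0.0027  0.01    0.0154]
```

View pics/s18.png

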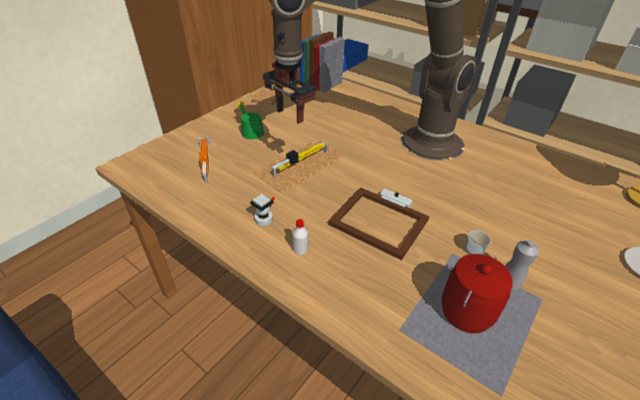

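View pics/d18.png

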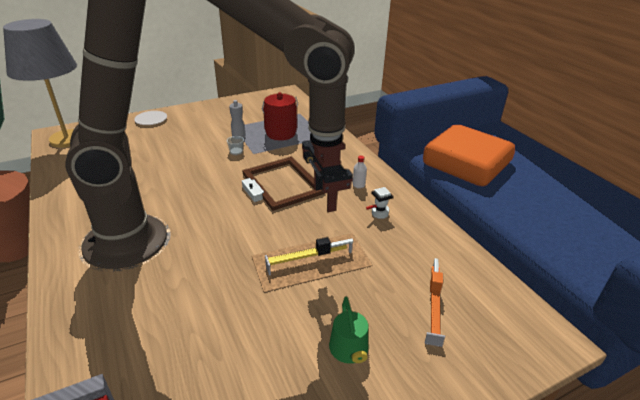

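```bash
python3 -m inch '[[87,-6,45,-72,0,0,0],[87,-12,90,-72,0,0,0],[87,-18,135,-72,0,0,0],[87,-24,180,-72,0,0,0],[87,-30,225,-72,0,0,0],[87,-36,270,-72,0,0,0],[87,-41,315,-72,0,0,0],[87,-45,355,-72,0,0,0]]' 40; python3 -m inch '[[87,0,33,0,0,0,0],[87,0,33,0,0,0,0],[87,0,33,0,0,0,0],[87,0,33,0,0,0,0],[87,0,33,0,0,0,0]]'; python3 - <<'E'
from look import *
import pickle
s=read_state();pickle.dump((s,get_calibration('wrist')),open('w19.pkl','wb')); print(s['position'])
im=cv2.cvtColor(camera('wrist'),cv2.COLOR_RGB2BGR);cv2.imwrite('pics/w19.png',im)
v=pickle.load(open('frame.pkl','rb'))
from fr import model
m=model(np.r_[v[:3],0.002,.1717]); w=get_calibration('wrist')
out=np.zeros((600,800,3),np.uint8)
for i,k in enumerate(['NR','NL','FR','FL']):
    cx,cy=proj(w,np.r_[m[k],.018])[0]; cx,cy=int(cx),int(cy); y0=max(cy-25,0);x0=cx-33
    c=im[y0:y0+50,x0:x0+66]; print(k,x0,y0)
    out[(i//2)*300:(i//2)*300+300,(i%2)*400:(i%2)*400+396]=cv2.resize(c,(396,300),interpolation=cv2.INTER_CUBIC)
cv2.imwrite('pics/f19.png',out)
E
```

```text
t: 40.95
position: [0.5629, 0.0418, 0.2919]
tool_rot: [0.07, 0.998, -0.0, -0.001]
ft_force: [0.3, -0.3, -0.8]
width: 0.0871
t: 41.45
position: [0.5679, 0.07, 0.2933]
tool_rot: [0.072, 0.997, -0.0, -0.0]
ft_force: [-0.3, -0.0, -0.5]
width: 0.0869
[0.56789134 0.06996713 0.2932608 ]
NR 159 32
NL 378 0
FR 208 195
FL 400 155
```

View pics/f19.png

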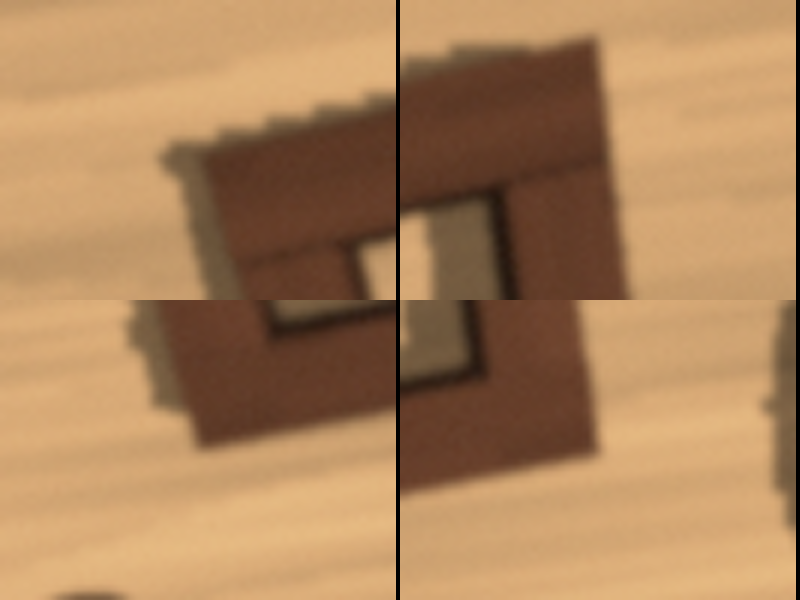

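```bash
python3 - <<'E'
import fr
from fr import *
s,w=pickle.load(open('w19.pkl','rb'))
P=dict(NR=(159+204/6,32+155/6),NL=(378+198/6,0+38/6),FR=(208+200/6,195+148/6),FL=(400+198/6,155+152/6),iFR=(208+270/6,195+38/6),iFL=(400+85/6,155+76/6))
W={k:topl(w,*v,.018)[:2] for k,v in P.items()}
r=least_squares(lambda v:np.concatenate([model(v)[k]-W[k] for k in W]),[.42,.07,.07,0,.18])
print(r.x,'s mm',1e3*r.x[4]*np.sin(r.x[3]),(r.fun*1e3).round(1))
m=model(r.x)
for a,b in(('NL','iFR'),('NR','iFL')): print(a,b,np.linalg.norm(m[a]-m[b]))
E
```

```text
[0.4285 0.0695 0.0681 0.0031 0.1709] s mm 0.5259843009676319 [ 0.1 -0.5 -0.1  0.5 -0.  -0.2 -0.   0.4 -0.  -0.8  0.1  0.6]
NL iFR 0.2781856113726959
NR iFL 0.2790163087700289
```

```bash
python3 -c 'from workcell import hand_in,read_state; print(read_state()["t"]); print(hand_in())'
```

```text
41.5
the job is handed in; nothing more can be done
None
```

I measured both diagonals, eased the far right corner outwards until they agreed, stood the rule back on the mat, and handed the job in at 41.5 s.

| Diagonal | Before | After |
|---|---|---|
| Near left to far right | about 271.1 mm | about 276.9 mm |
| Near right to far left | about 282.8 mm | about 277.7 mm |
| Difference | 11.7 mm | 0.8 mm |

- **Measuring:** I read the rule from its ticks in the wrist camera, with the foot pressing on the corner at about 2–3 N each time.
- **Easing:** I pushed the foot sideways against the right rail at roughly 7–9 N, under the 25 N limit.
- **Final checks:** A fresh picture of the frame gives the same 0.8 mm difference, with the far rail 0.5 mm off square. The rule stands parallel to the mat on its hook and foot. In the scene and side views nothing else appears to have moved, and the gripper was clear of everything.
- **Disagreement:** On the first near-right measurement the arm's position gave 281.4 mm against 282.8 mm from the ticks. I used the tick reading.
- **Off-centre contact:** On the near-right diagonal, both times, the foot met one rail first, at 3–4 N. I slid it along that rail until it touched both before reading.

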